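# Complete the spice row and hold the rack's front rail for fastening

## Task

Set the stray spice jar upright in the empty place of the row in the little wooden rack, in line with the other two, and let it go. Then pick up the loose wooden rail and press it against the rack's two sprung buffers at the front, centred, level and square, its middle at the height of the buffers so that each screw hole lies over a buffer, with a steady push of about 10 N in all (5 N on each buffer), for me to screw it on. Finish while still holding and pressing: do not let go; leave the other jars, the mug, the honey jar and the glass alone.

Things in the scene. Friction and masses are not known exactly. Their poses are not given: they have to be found in the camera images.
- rack: Light-wood spice rack fixed to the table, 120 (x) by 216 (y) by 108 mm high. Origin: centre of its footprint on the table; x from its open front (robot side) to its back, y to its left, z up. Base 10 mm thick; end panels 16 mm thick at y = +-100 mm; at the back (x = 50 to 60 mm) only a low rail, top at 34 mm. Open above and in front. Row places: x = 20, y = -58, 0, +58 mm.
- gap_mid (a point): Middle of the empty place in the rack's row (any of the three): a thin cork disc 42 mm across, let into the base board, 10 mm above the table. A jar standing here has its centre 53 mm above this point.
- stray_jar_mid (a point): Screw-cap glass spice jar, 46 mm across and 106 mm tall, 0.08 to 0.16 kg; the cap is the top 20 mm, 45 mm across, and is fixed to the jar. The point is the centre of the jar, half-way up (53 mm above its underside), z up. This one stands alone on the table, to the left, and belongs in the empty place.
- row_jar_a_mid (a point): Screw-cap glass spice jar, 46 mm across and 106 mm tall, 0.08 to 0.16 kg; the cap is the top 20 mm, 45 mm across, and is fixed to the jar. The point is the centre of the jar, half-way up (53 mm above its underside), z up. It already stands in the rack's row and stays there.
- row_jar_b_mid (a point): Screw-cap glass spice jar, 46 mm across and 106 mm tall, 0.08 to 0.16 kg; the cap is the top 20 mm, 45 mm across, and is fixed to the jar. The point is the centre of the jar, half-way up (53 mm above its underside), z up. It already stands in the rack's row and stays there.
- rail_mid (a point): Centre of the loose light-wood rail, 22 mm thick (its x) by 230 mm long (its y) by 44 mm high (its z), 0.09 to 0.18 kg, both faces the same, a screw hole 100 mm to either side of its middle. It stands on its long edge on the table at the robot's left, nearest to the robot, with this point 22 mm up.
- rail: The same rail; origin at the centre of its underside (22 mm below rail_mid), same axes.
- rail_spot (a point): Fixed point of the rack half-way between the two buffers' faces at rest, 90 mm above the table; axes as the rack's. The pressed rail's centre belongs at this height and at y = 0 here; its far face meets the buffers at x = 0, then moves to +x as they give way. Behind it about 90 mm are free up to the jars.
- buffer_left_face (a point): Centre of the front face of the left buffer: a round black rubber head, 24 mm across, 6 mm thick, on a steel plunger that slides along the rack's x in the front edge of the left end panel; at rack y = +100 mm, 90 mm above the table, at rest 36 mm in front of the panel's edge. x points into the rack (the pressing direction).
- buffer_right_face (a point): Centre of the front face of the right buffer: a round black rubber head, 24 mm across, 6 mm thick, on a steel plunger that slides along the rack's x in the front edge of the right end panel; at rack y = -100 mm, 90 mm above the table, at rest 36 mm in front of the panel's edge. x points into the rack (the pressing direction).
- buffer_left (a joint): Travel of the left sprung buffer in m: 0 at rest (fully out), grows as it is pressed into the rack, stop at 0.022. Spring 0.5 N per mm (500 N/m), no preload: 10 mm of travel is 5 N.
- buffer_right (a joint): Travel of the right sprung buffer in m: 0 at rest (fully out), grows as it is pressed into the rack, stop at 0.022. Spring 0.5 N per mm (500 N/m), no preload: 10 mm of travel is 5 N.
- mug: Bystander: white mug 94 mm high, origin at its underside, right of the rack. Leave alone.
- honey_jar: Bystander: honey jar 71 mm across, 110 mm tall, origin at its underside, behind the stray jar. Leave alone.
- glass: Bystander: upside-down glass 84 mm across, 140 mm tall, origin at its underside, behind the rack. Leave alone.

How it is judged:
By the outcome, as a careful person would: the job done as asked, in the order asked, and still so for the second after the job is handed in, while the arm keeps its last pose, push and grip.
It also fails if it takes over 64 s, if anything falls off the work surface, if the arm or the gripper's body presses on something with over 40 N, if the wrist force passes 120 N, or if a joint passes its speed limit or range.

## Robot

A 6-joint arm with a two-finger parallel gripper is mounted at the origin on a cart in front of the work surface, level with it; the furniture and walls round the work are solid. World frame = base frame: x ahead of the robot, y to its left, z up, the work surface at z = 0. Lengths are in m, angles in degrees, forces in N, time in s.
With the tool pointing down it reaches from about 0.25 to 0.775 m from the base axis. Payload 4 kg.
Tool frame: the origin (TCP) lies on the centre line of the jaws, within the pads' length; the fingertips stand 22 mm ahead of it and the grasp point (between the pads) lies 3 mm ahead of it (manip.tip_extent is the distance from the TCP to the fingertips, in m); x points along the fingers, z is the direction in which the jaws open and shut, and the axes are right-handed (so a half turn about x gives the same grasp; the last joint's range is limited). The gripper opens to 94 mm and grips with 3 to 60 N. Pads are 16 mm wide; open, the fingers measure 119 mm over their backs; the gripper's body (75 mm by 177 mm) begins 78 mm behind the grasp point.
Start: joints at [69.609, 4.996, 78.535, -0, 96.463, -5.907], TCP at [0.138, 0.533, 0.228] pointing down, gripper open.
Joint ranges: [-177.83, 177.83], [-43.37, 116.18], [15.69, 146.23], [-61.86, 241.86], [9.47, 152.12], [-147.06, 147.06]. Speed limits (degrees/s): [159.86, 159.86, 180, 180, 180, 180].

## Interface

Orientations are given as [roll, pitch, yaw] about the fixed x, y, z axes, in that order (R = Rz(yaw) Ry(pitch) Rx(roll)).
In Python, from bench import manip, eyes, sign_off gives the robot as it stands.
- The arm moves only by the tool play_rows, never from a script. Its argument "deltas" is a list of rows, each a list of 4 numbers: the shift along the tool's x, y, z in cm, then the turn about the tool's x in degrees. A call has 1 to 20 rows; each row is the pose to reach, as a shift and turn from the pose measured when the call began, along the tool's axes at that moment; what a row does not reach only later rows make up. A row lasts 1/12 s, in which the tool goes at most 41.7 mm and 7.16 degrees, less where a joint would pass 70% of its speed; a pose out of reach is approached as far as the arm can. A call with a gripper value outside its range is refused whole. "jaw" is the finger opening in cm, from 0 to 9.4, set as the call begins (left out, the last holds). The fingers move at their own pace and stop on an object; "squeeze" is the grip in N (left out, the last holds). Time passes only in rows, so rows that repeat a pose let the fingers close. It gives the time, the measured TCP pose, the force and the opening at its end, in the units of the state.
- manip.sense(): the state, without advancing time (a new reading comes with each control period).
- eyes.grab_frame(name): name is "side" or "top" or "wrist"; returns a dict with "img" (400x640x3 uint8, blue, green, red), "mtx" (3x3 intrinsics, pixels), "origin" and "orientation" of the camera in the world; the wrist camera has in their place "mount" (4x4, takes a point from camera to tool coordinates, whose origin is the TCP and whose axes are the tool frame's). Camera axes: x right, y down, z forward; pixel columns grow to the right and rows downward; lengths in m; the calibration is good to about 2 mm. A picture is of the moment at which its call begins: read the wrist's pose just before it. There is no depth.
- sign_off(): hands the job in, once; it reports no verdict.
The state is a dict: "time_s": time; "joint_positions": joint angles; "joint_velocities": joint speeds; "joint_efforts": joint torques, N m; "tool_pos": TCP position; "eef_rot": TCP orientation; "ft_force": force on the tool from outside, world axes, zero at the start; "ft_torque": the same for the moment, N m; "width": finger opening in m.
Only numpy, scipy, OpenCV 4.12 (cv2) and the standard library are available. Lean on these libraries where they do the work, as an engineer would, in place of code of your own. Each camera call takes 0.05 s, during which the arm holds its last target.

## Working session

There is one attempt and no reset: what is moved stays moved. The work goes in short steps, Python scripts to look and compute and a tool call to move; the robot and the scene stay as the last step left them, time stands still between calls to the robot, and variables do not carry over. Pictures are saved under pics/ and viewed, and the job is handed in when it is done.

Besides the shell and the picture viewer there is one more tool, called after "Emit:" as a command line: name --pt "numbers of a row" for each row, then --argument value for the rest. play_rows: Moves the arm, as the interface text tells. Its arguments: {"type":"object","properties":{"deltas":{"type":"array","items":{"type":"array","items":{"type":"number"}}},"jaw":{"type":"number"},"squeeze":{"type":"number"}},"required":["deltas"]}

```bash
ls; mkdir -p pics; python3 - <<'E'
from bench import manip, eyes
import cv2
print(manip.sense()); print(manip.tip_extent)
for n in ["side","top","wrist"]:
    f=eyes.grab_frame(n); cv2.imwrite(f"pics/{n}0.png",f["img"])
    print(n,{k:v for k,v in f.items() if k!="img"})
E
```

```text
pics
{'time_s': 0.0, 'joint_positions': array([ 6.96066184e+01,  5.03758674e+00,  7.86232669e+01, -2.01112940e-03,
        9.64613163e+01, -5.90543922e+00]), 'joint_velocities': array([ 0.02116551, -0.02362751, -0.0088011 ,  0.04788504, -0.03430748,
       -0.0198747 ]), 'joint_efforts': array([-2.20210277e-04, -3.40165293e+01, -3.02434981e+01,  7.16375699e-02,
        3.30186705e-02, -1.95247117e-04]), 'tool_pos': array([0.13742454, 0.53204846, 0.22633172]), 'eef_rot': array([ 175.03189906,   89.87781372, -109.45626755]), 'ft_force': array([ 0.93557896, -0.05803031, -0.19984221]), 'ft_torque': array([ 0.09447476, -0.03464698,  0.01959108]), 'width': 0.09400528627359776}
0.022
side {'mtx': array([[417.1621298 ,   0.        , 311.43092453],
       [  0.        , 417.1621298 , 198.28575187],
       [  0.        ,   0.        ,   1.        ]]), 'origin': array([ 0.17116015, -1.10458177,  0.66755597]), 'orientation': array([-117.26440603,   -1.16250554,  -21.14332535])}
top {'mtx': array([[403.26169708,   0.        , 321.00724692],
       [  0.        , 403.26169708, 196.89211499],
       [  0.        ,   0.        ,   1.        ]]), 'origin': array([ 0.47469859, -0.05473714,  1.1872188 ]), 'orientation': array([-172.97799148,    0.80425921,  -90.90912791])}
wrist {'mtx': array([[332.56708716,   0.        , 321.95710237],
       [  0.        , 332.56708716, 197.89070794],
       [  0.        ,   0.        ,   1.        ]]), 'mount': array([[-1.29845655e-03, -2.30405975e-01,  9.73093726e-01,
        -1.56935517e-01],
       [-7.92660719e-04, -9.73094004e-01, -2.30407099e-01,
         6.56703807e-02],
       [ 9.99998843e-01, -1.07050678e-03,  1.08088652e-03,
        -8.66243492e-04],
       [ 0.00000000e+00,  0.00000000e+00,  0.00000000e+00,
         1.00000000e+00]])}
```

View pics/side0.png

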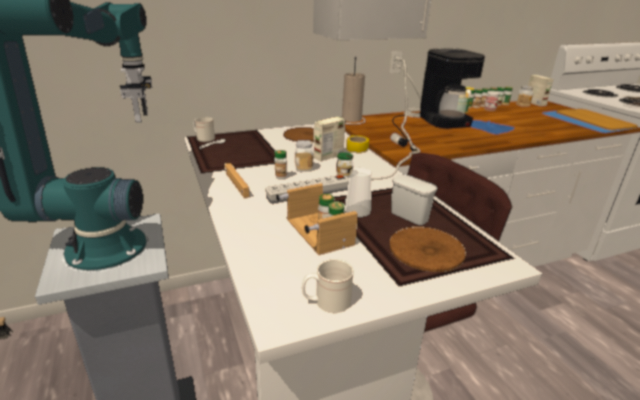

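View pics/top0.png

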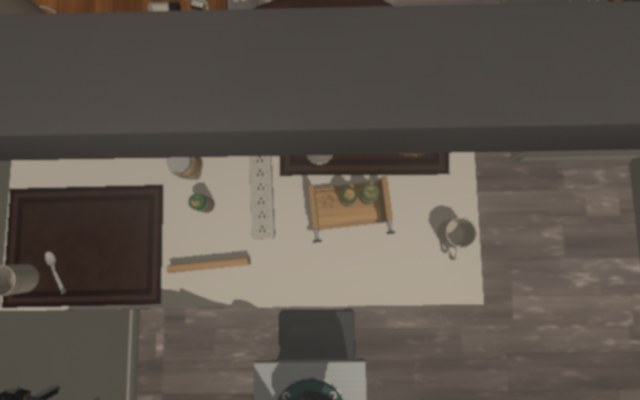

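View pics/wrist0.png

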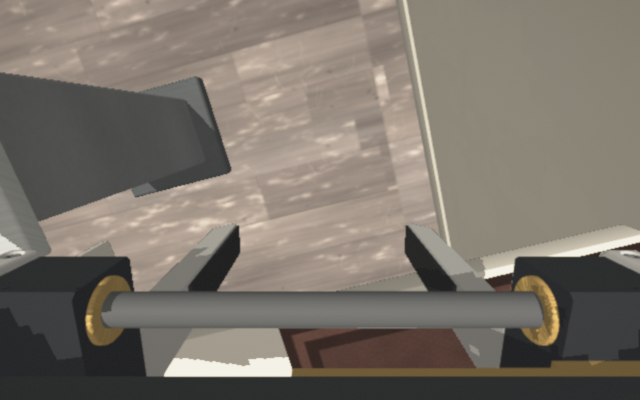

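The side view shows the rack with its empty place at the left end. The top view shows the stray jar at about (198,202), the rail from (168,267) to (248,262), and the rack spanning (310–392, 180–235). Next I'll zoom in and triangulate.

```bash
cat > h.py <<'E'
import numpy as np, cv2
from scipy.spatial.transform import Rotation as R
from bench import manip, eyes
def cam(n):
    if n=="wrist":
        s=manip.sense(); f=eyes.grab_frame(n)
        T=np.eye(4); T[:3,:3]=R.from_euler('xyz',s['eef_rot'],degrees=True).as_matrix(); T[:3,3]=s['tool_pos']
        C=T@f['mount']
    else:
        f=eyes.grab_frame(n); C=np.eye(4); C[:3,:3]=R.from_euler('xyz',f['orientation'],degrees=True).as_matrix(); C[:3,3]=f['origin']
    return f['img'],f['mtx'],C
def toz(K,C,uv,z):
    d=C[:3,:3]@np.linalg.solve(K,np.array([uv[0],uv[1],1.]))
    return C[:3,3]+d*(z-C[2,3])/d[2]
def proj(K,C,P):
    p=(np.asarray(P)-C[:3,3])@C[:3,:3]; return (p/p[...,2:])[...,:2]@K[:2,:2].T+K[:2,2]
def save(n,fn):
    img,K,C=cam(n); cv2.imwrite(fn,img); np.savez(fn[:-4]+'.npz',K=K,C=C,img=img); return img,K,C
def load(fn):
    d=np.load(fn[:-4]+'.npz'); return d['img'],d['K'],d['C']
def crop(img,x0,y0,x1,y1,s,fn):
    cv2.imwrite(fn,cv2.resize(img[y0:y1,x0:x1],None,fx=s,fy=s,interpolation=cv2.INTER_CUBIC))
E
python3 - <<'E'
from h import *
img,K,C=save('top','pics/top1.png')
crop(img,150,150,300,280,5,'pics/top1a.png'); crop(img,290,160,450,260,5,'pics/top1b.png')
for n,uv,z in [('jar',(198,201),.106),('railL',(168,267),.044),('railR',(248,262),.044),('rackA',(311,186),.108),('rackB',(387,179),.108),('bufL',(317,238),.09),('bufR',(391,232),.09),('honey',(181,166),.11),('glass',(320,157),.14)]: print(n,toz(K,C,uv,z).round(4))
E
```

```text
jar [0.6028 0.2918 0.106 ]
railL [0.4248 0.3924 0.044 ]
railR [0.4352 0.167  0.044 ]
rackA [ 0.638  -0.0151  0.108 ]
rackB [ 0.6535 -0.221   0.108 ]
bufL [ 0.4981 -0.0289  0.09  ]
bufR [ 0.511  -0.2294  0.09  ]
honey [0.6993 0.3393 0.11  ]
glass [ 0.7104 -0.0411  0.14  ]
```

View pics/top1a.png

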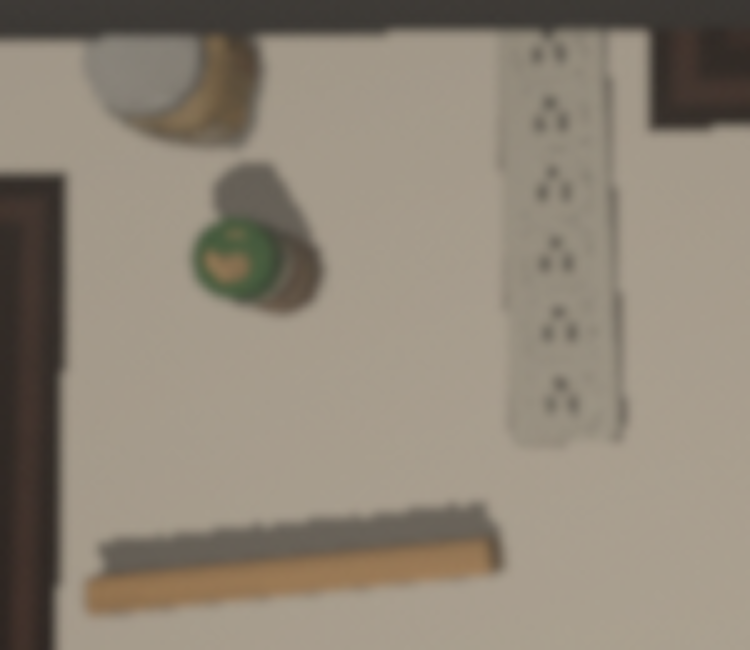

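View pics/top1b.png

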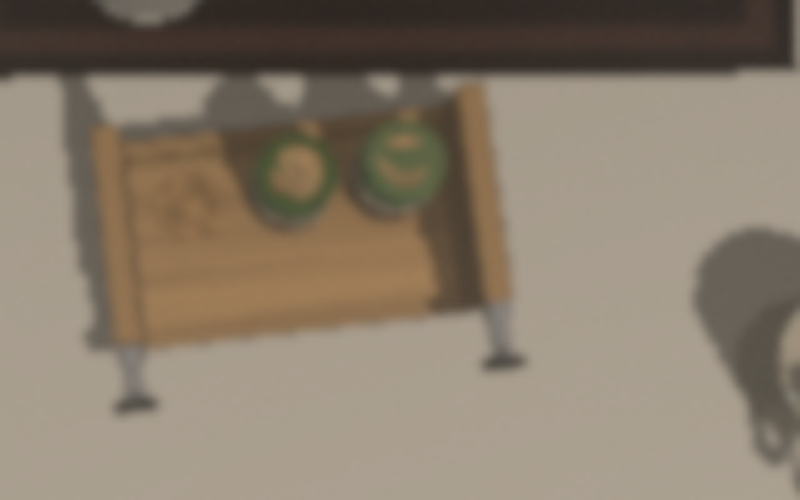

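```bash
cat >> h.py <<'E'
def pose():
    s=manip.sense(); return s,R.from_euler('xyz',s['eef_rot'],degrees=True).as_matrix(),s['tool_pos']
def plan(p,zang):
    """delta (cm, deg) to put TCP at p with jaw axis (tool z) at world angle zang (mod 180)"""
    s,M,t=pose(); d=M.T@(np.asarray(p)-t)*100
    cur=np.degrees(np.arctan2(M[1,2],M[0,2])); dz=(zang-cur+90)%180-90
    # tool x points down: +turn about tool x lowers world angle
    a=-dz
    print('t',round(s['time_s'],2),'tcp',t.round(4),'zang',cur.round(2),'j6',s['joint_positions'][5].round(1),'tilt x',M[:,0].round(4)); print('delta cm',d.round(2),'turn',a.round(2),'F',s['ft_force'].round(2),'w',round(s['width'],4))
E
python3 - <<'E'
from h import *
plan([.603,.292,.26],3.7)
E
```

```text
t 0.2 tcp [0.1375 0.5322 0.2268] zang 75.51 j6 -5.9 tilt x [-5.0e-04 -1.3e-03 -1.0e+00]
delta cm [ -3.31 -51.08 -11.62] turn 71.81 F [ 0.93 -0.91  0.19] w 0.094
```

Emit:
play_rows --pt "-3.5 0 0 0" --pt "-3.5 -10 -3 14" --pt "-3.5 -51 -11.6 72" --pt "-3.5 -51 -11.6 72" --pt "-3.5 -51 -11.6 72" --pt "-3.5 -51 -11.6 72" --pt "-3.5 -51 -11.6 72" --pt "-3.5 -51 -11.6 72" --pt "-3.5 -51 -11.6 72" --pt "-3.5 -51 -11.6 72" --pt "-3.5 -51 -11.6 72" --pt "-3.5 -51 -11.6 72" --pt "-3.5 -51 -11.6 72" --pt "-3.5 -51 -11.6 72" --pt "-3.5 -51 -11.6 72" --pt "-3.5 -51 -11.6 72" --pt "-3.5 -51 -11.6 72"

```text
time_s: 1.62
tool_pos: [0.6016, 0.2929, 0.2615]
eef_rot: [-153.7, 89.9, -150.2]
ft_force: [-0.4, 1.1, 0.1]
width: 0.0936
```

```bash
python3 - <<'E'
from h import *
img,K,C=save('wrist','pics/w1.png')
plan([.603,.292,.26],3.7)
E
```

```text
t 1.67 tcp [0.6012 0.2933 0.262 ] zang 3.59 j6 17.6 tilt x [-9.e-04 -8.e-04 -1.e+00]
delta cm [ 0.2  -0.14  0.17] turn -0.11 F [-0.14  0.17  0.16] w 0.0938
```

View pics/w1.png

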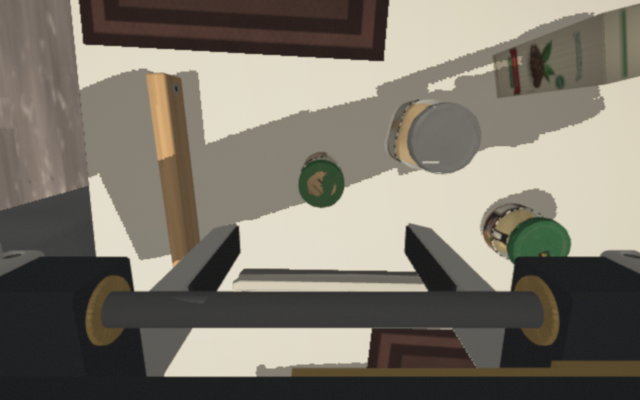

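The wrist view shows the stray jar's cap at about (321,184), the rail at left (150–200, 75–265), and honey at (443,137). There is also another green-capped jar at (540,242).

```bash
python3 - <<'E'
from h import *
img,K,C=load('pics/w1.png')
hsv=cv2.cvtColor(img,cv2.COLOR_BGR2HSV)
m=cv2.inRange(hsv,(35,60,20),(85,255,255)); m[:, :280]=0; m[:,360:]=0; m[220:]=0
ct=max(cv2.findContours(m,0,2)[0],key=cv2.contourArea)
pts=cv2.convexHull(ct); print(cv2.minEnclosingCircle(pts),cv2.fitEllipse(pts))
q=np.array([toz(K,C,u,.106) for u in pts[:,0].astype(float)])
print(cv2.minEnclosingCircle(q[:,:2].astype(np.float32)))
crop(img,280,130,370,220,6,'pics/w1a.png')
for u,z in [((540,242),.1),((443,137),.11)]: print(toz(K,C,u,z).round(3))
E
```

```text
((320.7438049316406, 182.95040893554688), 23.544715881347656) ((320.8694763183594, 183.01791381835938), (44.896934509277344, 47.16420364379883), 7.721866130828857)
((0.6005094647407532, 0.29882049560546875), 0.022873174399137497)
[0.826 0.251 0.1  ]
[0.709 0.349 0.11 ]
```

View pics/w1a.png

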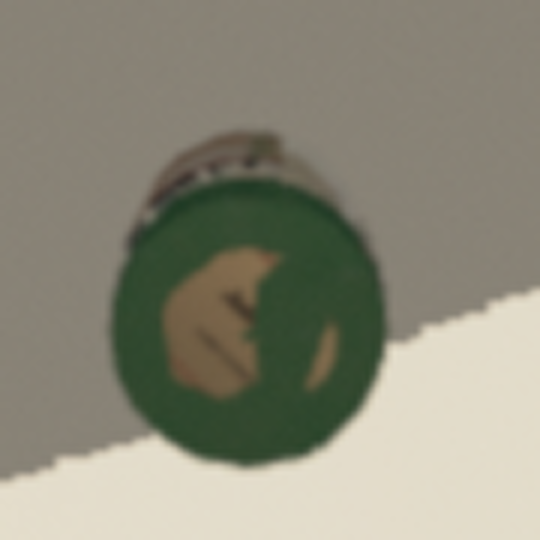

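Emit:
play_rows --pt "3 0.3 -0.05 0" --pt "7 0.3 -0.05 0" --pt "11 0.3 -0.05 0" --pt "15 0.3 -0.05 0" --pt "17 0.3 -0.05 0" --pt "18.1 0.3 -0.05 0" --pt "18.1 0.3 -0.05 0" --pt "18.1 0.3 -0.05 0" --pt "18.1 0.3 -0.05 0"

```text
time_s: 2.42
tool_pos: [0.6016, 0.2973, 0.0844]
eef_rot: [13.0, 89.8, 16.7]
ft_force: [-0.7, -0.2, -0.2]
width: 0.094
```

```bash
python3 - <<'E'
from h import *
img,K,C=save('wrist','pics/w2.png')
plan([.6005,.297,.081],3.7)
img,K,C=save('side','pics/s2.png'); crop(img,220,90,380,210,5,'pics/s2a.png')
E
```

```text
t 2.47 tcp [0.6019 0.2972 0.0847] zang 3.63 j6 17.8 tilt x [ 0.0046  0.0014 -1.    ]
delta cm [ 0.36 -0.01 -0.14] turn -0.07 F [-0.24 -0.24  0.92] w 0.0938
```

View pics/w2.png

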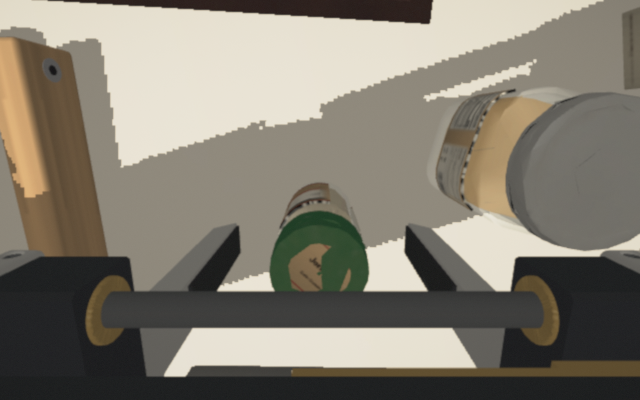

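View pics/s2a.png

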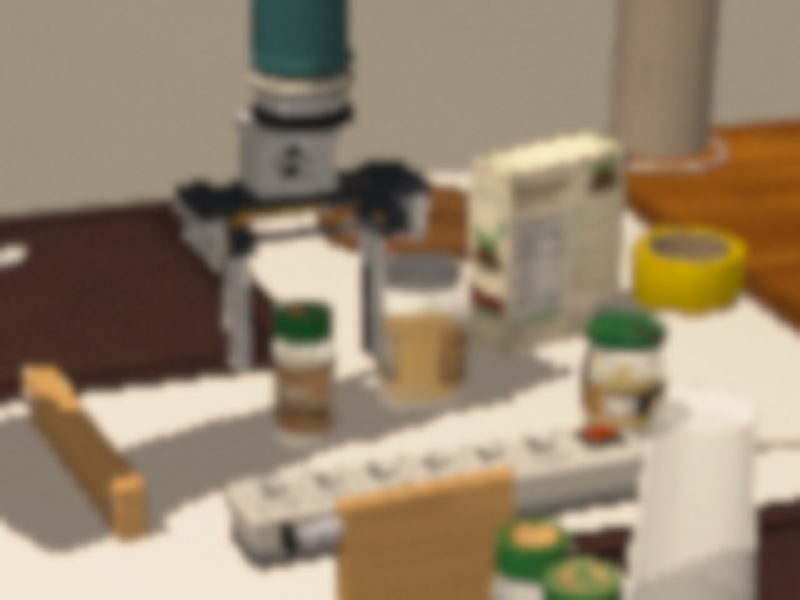

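The jar stands between the fingers with its cap centred at column 320 and its upper rim at row ~212; the side view agrees. Next I'll check the y offset.

```bash
python3 - <<'E'
from h import *
img,K,C=load('pics/w2.png')
for z in (.106,.104):
  print(toz(K,C,(320,212),z)-[0,.0225,0], toz(K,C,(271,268),z),toz(K,C,(368,268),z))
img,K,C=load('pics/s2.png')
# side view: cap top center pixel & base center
print('side top',toz(K,C,(220+301/5,90+309/5),.106),toz(K,C,(220+303/5,90+428/5),0.0))
d=np.load('pics/top1.npz');print('top',toz(d['K'],d['C'],(150+238/5,150+256/5),.106))
E
```

```text
[0.59942443 0.30199789 0.106     ] [0.57949067 0.29768452 0.106     ] [0.62208653 0.300265   0.106     ]
[0.59945675 0.3014397  0.104     ] [0.57922858 0.29673033 0.104     ] [0.62245354 0.29934891 0.104     ]
side top [0.60114079 0.29902944 0.106     ] [0.60700181 0.31755993 0.        ]
top [0.60223855 0.29291239 0.106     ]
```

Emit:
play_rows --pt "0.4 0.15 -0.1 0" --pt "0.4 0.15 -0.1 0" --pt "0.4 0.15 -0.1 0"

```text
time_s: 2.77
tool_pos: [0.6011, 0.2986, 0.0813]
eef_rot: [14.4, 89.7, 18.0]
ft_force: [0.0, 0.3, -0.4]
width: 0.0941
```

Emit:
play_rows --pt "0 0 0 0" --pt "0 0 0 0" --pt "0 0 0 0" --pt "0 0 0 0" --pt "0 0 0 0" --pt "0 0 0 0" --pt "0 0 0 0" --pt "0 0 0 0" --jaw 3.5 --squeeze 18

```text
time_s: 3.43
tool_pos: [0.601, 0.2986, 0.0811]
eef_rot: [14.4, 89.7, 18.0]
ft_force: [0.6, -0.4, -0.1]
width: 0.0458
```

```bash
python3 - <<'E'
from h import *
plan([.6005,.299,.081],3.7)
E
```

```text
t 3.43 tcp [0.601  0.2986 0.0811] zang 3.62 j6 18.0 tilt x [ 0.0051  0.0017 -1.    ]
delta cm [ 0.01  0.05 -0.04] turn -0.08 F [ 0.64 -0.4  -0.13] w 0.0458
```

```bash
python3 - <<'E'
from h import *
plan([.53,-.19,.32],3.7)
E
```

```text
t 3.43 tcp [0.601  0.2986 0.0811] zang 3.62 j6 18.0 tilt x [ 0.0051  0.0017 -1.    ]
delta cm [-24.   -48.28 -10.04] turn -0.08 F [ 0.64 -0.4  -0.13] w 0.0458
```

Emit:
play_rows --pt "-2 0 0 0" --pt "-6 0 0 0" --pt "-10 0 0 0" --pt "-14 0 0 0" --pt "-18 0 0 0" --pt "-21 -3 0 0" --pt "-24 -7 -2 0" --pt "-24 -11 -3 0" --pt "-24 -15 -4 0" --pt "-24 -19 -5 0" --pt "-24 -23 -6 0" --pt "-24 -27 -7 0" --pt "-24 -31 -8 0" --pt "-24 -35 -9 0" --pt "-24 -39 -10 0" --pt "-24 -43 -10.5 0" --pt "-24 -46 -10.5 0" --pt "-24 -48.5 -10.5 0" --pt "-24 -48.5 -10.5 0" --pt "-24 -48.5 -10.5 0"

```text
time_s: 5.1
tool_pos: [0.5252, -0.1936, 0.319]
eef_rot: [35.8, 89.7, 39.2]
ft_force: [-0.2, 0.5, -0.5]
width: 0.0456
```

```bash
python3 - <<'E'
from h import *
plan([.53,-.19,.32],3.7)
img,K,C=save('wrist','pics/w3.png')
E
```

```text
t 5.1 tcp [ 0.5252 -0.1936  0.319 ] zang 3.46 j6 -29.6 tilt x [ 0.0036  0.0029 -1.    ]
delta cm [-0.1   0.33  0.5 ] turn -0.24 F [-0.16  0.5  -0.54] w 0.0456
```

View pics/w3.png

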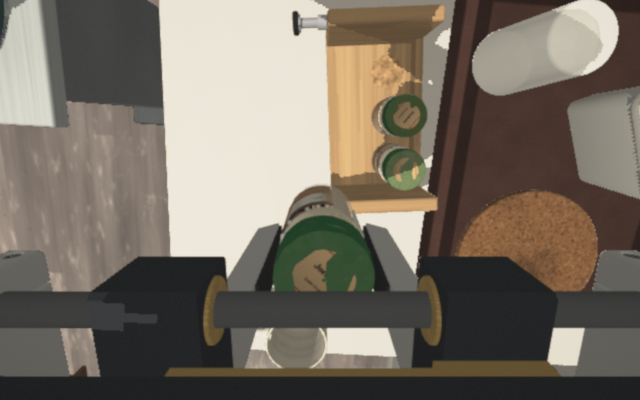

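Wrist view: the rack is at (330–445, 5–212), the cork disc near (390,68), the row-jar caps at (406,115) and (404,168), and the left buffer at (297,22). The held jar hides the right buffer, so I'll shift.

Emit:
play_rows --pt "0 1 -3 0" --pt "0 3 -7 0" --pt "0 3 -9 0.2" --pt "0 3 -9 0.2" --pt "0 3 -9 0.2" --pt "0 3 -9 0.2"

```text
time_s: 5.65
tool_pos: [0.4342, -0.1671, 0.3194]
eef_rot: [21.9, 89.6, 25.4]
ft_force: [-0.0, 0.6, -0.2]
width: 0.0456
```

```bash
python3 - <<'E'
from h import *
plan([.616,-.064,.32],3.7)
img,K,C=save('wrist','pics/w4.png'); crop(img,350,0,550,240,3,'pics/w4z.png'); cv2.imwrite('pics/w4a.png',cv2.resize(img[0:240,350:550],(500,600),interpolation=cv2.INTER_CUBIC))
E
```

```text
t 5.65 tcp [ 0.4342 -0.1671  0.3194] zang 3.48 j6 -31.6 tilt x [ 0.0056  0.0027 -1.    ]
delta cm [ 0.07  9.19 18.77] turn -0.22 F [-0.04  0.61 -0.23] w 0.0456
```

View pics/w4a.png

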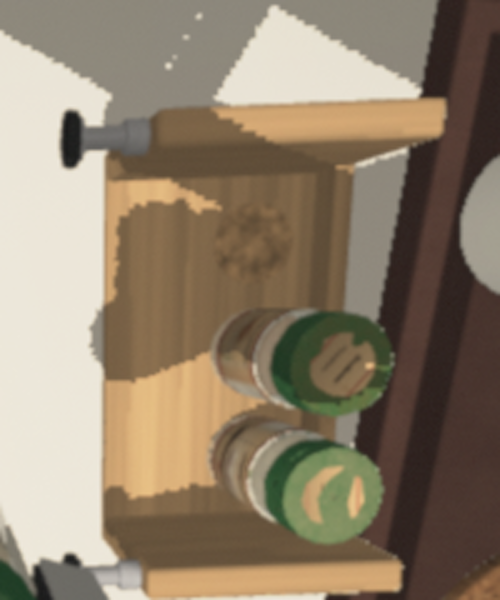

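```bash
cat > fit.py <<'E'
from h import *
from scipy.optimize import least_squares
def w(p,P):
    P=np.asarray(P,float)/1000; c,s=np.cos(p[2]),np.sin(p[2])
    return np.c_[p[0]+c*P[:,0]-s*P[:,1],p[1]+s*P[:,0]+c*P[:,1],P[:,2]]
def fit(K,C,P,uv,p0=(.6,-.123,.065)):
    uv=np.asarray(uv,float)
    r=least_squares(lambda p:(proj(K,C,w(p,P))-uv).ravel(),p0,loss='soft_l1',x_scale=[.01,.01,.01])
    return r.x,(proj(K,C,w(r.x,P))-uv)
E
python3 - <<'E'
from fit import *
img,K,C=load('pics/w4.png')
P=[(60,108,108),(60,92,108),(-60,-108,108),(60,-92,108),(60,-108,108),(-60,92,10),(-60,-92,10),(20,58,10),(-96,100,90)]
z=[(445,98),(444,135),(150,597),(402,560),(400,588),(107,180),(104,535),(253,240),(63,139)]
uv=np.array(z)/2.5+[350,0]
p,r=fit(K,C,P,uv); print('wrist',p[:2],np.degrees(p[2]));print(r.round(1))
img,K,C=load('pics/top1.png')
P=[(60,108,108),(60,-92,108),(60,-108,108),(-60,-108,108),(-96,100,90),(-96,-100,90),(20,58,10)]
z=[(92,125),(462,85),(483,85),(510,300),(137,408),(505,365),(187,207)]
uv=np.array(z)/5+[290,160]
q,r=fit(K,C,P,uv); print('top',q[:2],np.degrees(q[2]));print(r.round(1))
for a in (p,q): print(w(a,[(20,58,10),(-96,0,90)]).round(4))
img,K,C=load('pics/w4.png')
big=cv2.resize(img,None,fx=3,fy=3,interpolation=cv2.INTER_CUBIC)
ang=np.linspace(0,2*np.pi,60)
def poly(P,c):
    u=(proj(K,C,w(p,P))*3+1).astype(int); cv2.polylines(big,[u.reshape(-1,1,2)],True,c,1)
for s in(1,-1): poly([(-60,s*92,108),(60,s*92,108),(60,s*108,108),(-60,s*108,108)],(0,0,255)); poly(np.c_[np.full(60,-96),s*100+12*np.cos(ang),90+12*np.sin(ang)],(255,0,0))
poly([(-60,92,10),(60,92,10),(60,-92,10),(-60,-92,10)],(255,0,255))
poly(np.c_[20+21*np.cos(ang),58+21*np.sin(ang),np.full(60,10)],(255,255,0))
for y in(0,-58): poly(np.c_[20+22.5*np.cos(ang),y+22.5*np.sin(ang),np.full(60,116)],(0,255,255))
cv2.imwrite('pics/w4o.png',big[0:600,1000:1650])
E
```

```text
wrist [ 0.59062707 -0.12011732] 5.703945803214511
[[ 1.3 -1.7]
 [ 0.1  0.2]
 [-1.6  1.9]
 [ 1.  -0.3]
 [ 0.6  1.5]
 [-0.7  0.3]
 [-0.5 -7.5]
 [ 0.   0.5]
 [-0.6 -0.2]]
top [ 0.59188275 -0.11994266] 5.230340055757461
[[-0.4 -0.3]
 [-1.  -0.3]
 [ 0.7 -0.9]
 [ 1.   0.1]
 [-0.2  0.5]
 [-0.3  1.1]
 [ 0.4 -0.1]]
[[ 0.6048 -0.0604  0.01  ]
 [ 0.4951 -0.1297  0.09  ]]
[[ 0.6065 -0.0604  0.01  ]
 [ 0.4963 -0.1287  0.09  ]]
```

View pics/w4o.png

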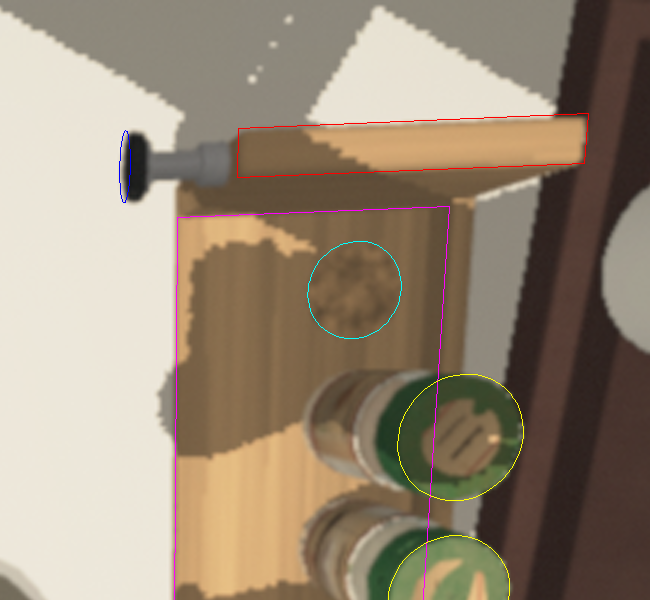

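```bash
python3 - <<'E'
from fit import *
img,K,C=load('pics/w4.png')
P=[(60,108,108),(60,92,108),(-60,-108,108),(60,-92,108),(60,-108,108),(-60,92,10),(20,58,10),(-97,100,90)]
z=[(445,98),(444,135),(150,597),(402,560),(400,588),(107,180),(253,240),(62,139)]
uv=np.array(z)/2.5+[350,0]
p,r=fit(K,C,P,uv); print('wrist',p[:2],np.degrees(p[2]));print(r.round(1))
print(w(p,[(20,58,10),(-96,0,90)]).round(4))
img,K,C=load('pics/w3.png')
big=cv2.resize(img,None,fx=4,fy=4,interpolation=cv2.INTER_CUBIC)
ang=np.linspace(0,2*np.pi,60)
def poly(P,c):
    u=(proj(K,C,w(p,P))*4+1.5).astype(int); cv2.polylines(big,[u.reshape(-1,1,2)],True,c,1)
for s in(1,-1): poly([(-60,s*92,108),(60,s*92,108),(60,s*108,108),(-60,s*108,108)],(0,0,255)); poly(np.c_[np.full(60,-96),s*100+12*np.cos(ang),90+12*np.sin(ang)],(255,0,0))
poly(np.c_[20+21*np.cos(ang),58+21*np.sin(ang),np.full(60,10)],(255,255,0))
for y in(0,-58): poly(np.c_[20+22.5*np.cos(ang),y+22.5*np.sin(ang),np.full(60,116)],(0,255,255))
cv2.imwrite('pics/w3o.png',big[0:880,1120:1800][::1,::1][:600] if 0 else cv2.resize(big[0:880,1120:1800],None,fx=.68,fy=.68))
E
```

```text
wrist [ 0.59050884 -0.11994456] 5.5776962544022455
[[ 1.4 -1.8]
 [ 0.2  0.1]
 [-1.9  1.7]
 [ 0.7 -0.4]
 [ 0.3  1.4]
 [-0.6  0. ]
 [ 0.1  0.4]
 [-1.  -0.5]]
[[ 0.6048 -0.0603  0.01  ]
 [ 0.495  -0.1293  0.09  ]]
```

View pics/w3o.png

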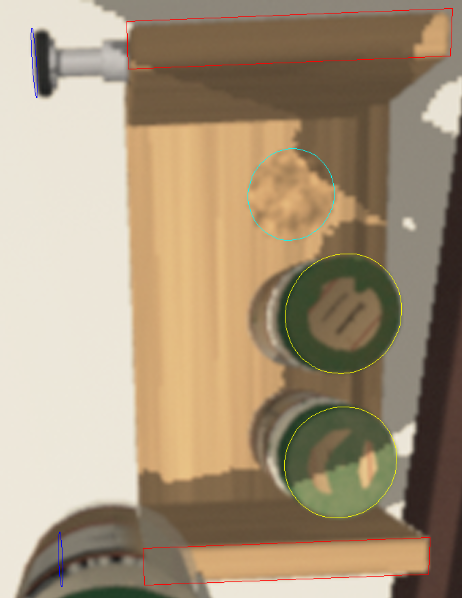

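```bash
python3 - <<'E'
from h import *
plan([.605,-.0615,.24],5.4)
E
```

```text
t 5.7 tcp [ 0.4344 -0.1674  0.3191] zang 3.47 j6 -31.6 tilt x [ 0.0048  0.003  -1.    ]
delta cm [ 8.02  9.52 17.63] turn -1.93 F [-0.07 -0.01 -1.2 ] w 0.0457
```

Emit:
play_rows --pt "0 2 3.5 0" --pt "0 4 7 -1" --pt "0 6 10.5 -1.9" --pt "0 8 14 -1.9" --pt "0 9.5 16.5 -1.9" --pt "0 9.5 17.6 -1.9" --pt "2 9.5 17.6 -1.9" --pt "5 9.5 17.6 -1.9" --pt "7 9.5 17.6 -1.9" --pt "8 9.5 17.6 -1.9" --pt "8 9.5 17.6 -1.9" --pt "8 9.5 17.6 -1.9" --pt "8 9.5 17.6 -1.9"

```text
time_s: 6.78
tool_pos: [0.6057, -0.0618, 0.242]
eef_rot: [12.5, 89.5, 17.9]
ft_force: [0.3, 0.6, -0.6]
width: 0.0458
```

```bash
python3 - <<'E'
from h import *
img,K,C=save('wrist','pics/w5.png')
plan([.605,-.0615,.14],5.4)
E
```

```text
t 6.83 tcp [ 0.6057 -0.0618  0.2425] zang 5.37 j6 -16.6 tilt x [ 0.0086  0.0023 -1.    ]
delta cm [10.25  0.03 -0.16] turn -0.03 F [-0.37 -0.24 -0.19] w 0.046
```

View pics/w5.png

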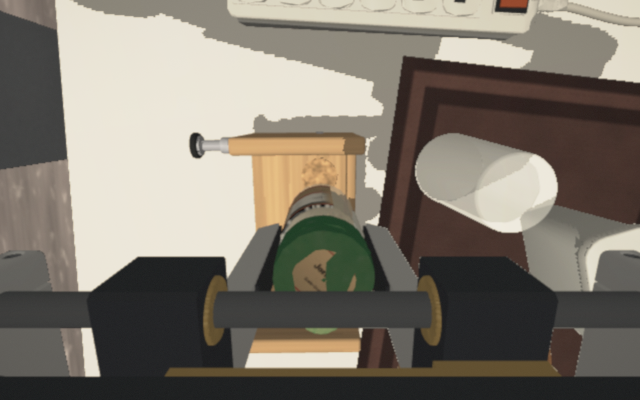

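The view shows the cork at about (320,172) directly ahead of the held jar, in the same column as the jar.

```bash
python3 - <<'E'
from fit import *
img,K,C=load('pics/w5.png')
print(toz(K,C,(320,172.5),.01))
P=[(-60,108,108),(60,108,108),(60,92,108),(-96,100,90),(60,-108,108)]
crop(img,170,110,390,210,3.6,'pics/w5a.png')
E
```

```text
[ 0.60527742 -0.05683571  0.01      ]
```

View pics/w5a.png

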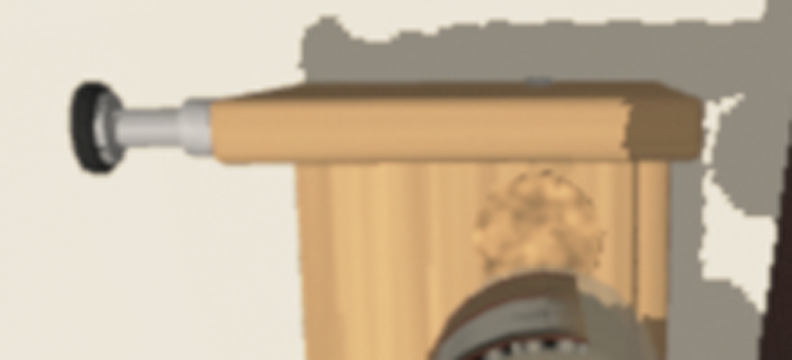

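Emit:
play_rows --pt "3 0.05 -0.1 0" --pt "6 0.05 -0.1 0" --pt "9 0.05 -0.12 0" --pt "11 0.05 -0.14 0" --pt "13 0.05 -0.16 0" --pt "14.3 0.05 -0.16 0" --pt "14.8 0.05 -0.16 0" --pt "14.8 0.05 -0.16 0" --pt "14.8 0.05 -0.16 0" --pt "14.8 0.05 -0.16 0"

```text
time_s: 7.67
tool_pos: [0.6067, -0.0614, 0.0967]
eef_rot: [1.7, 89.3, 7.1]
ft_force: [0.9, 0.0, -0.5]
width: 0.0454
```

```bash
python3 - <<'E'
from h import *
img,K,C=save('wrist','pics/w6.png')
plan([.605,-.061,.0911],5.4)
img,K,C=save('side','pics/s6.png'); crop(img,260,140,390,270,4.6,'pics/s6a.png')
E
```

```text
t 7.72 tcp [ 0.6066 -0.0614  0.0967] zang 5.37 j6 -16.6 tilt x [ 0.0124  0.0015 -0.9999]
delta cm [ 0.56  0.06 -0.17] turn -0.03 F [ 0.24 -0.14 -1.21] w 0.0458
```

View pics/w6.png

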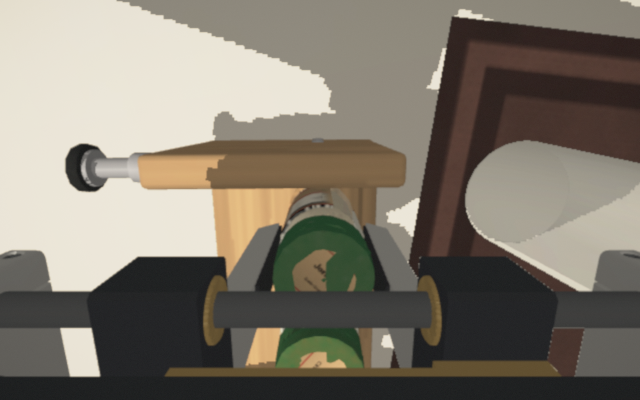

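View pics/s6a.png

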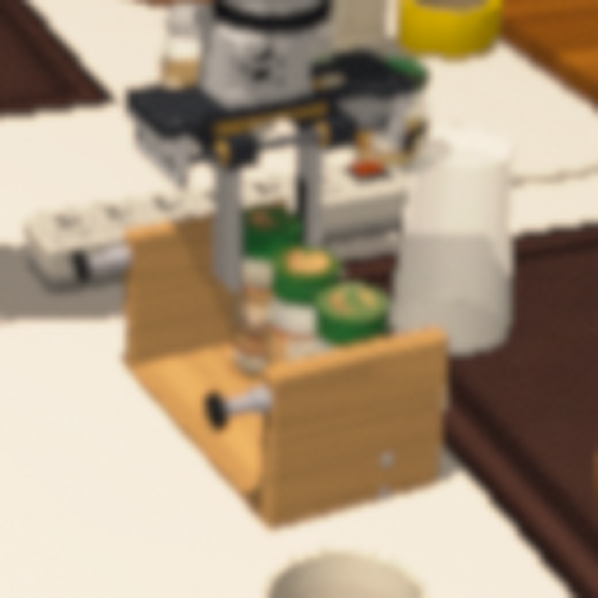

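Caps line up: the held cap is centred at column 323 and the neighbour's at 320. I'll go down the last 5–6 mm gently.

Emit:
play_rows --pt "0.2 0 -0.15 0" --pt "0.4 0 -0.15 0" --pt "0.5 0 -0.15 0" --pt "0.55 0 -0.15 0" --pt "0.6 0 -0.15 0" --pt "0.6 0 -0.15 0" --pt "0.6 0 -0.15 0"

```text
time_s: 8.35
tool_pos: [0.6049, -0.0615, 0.091]
eef_rot: [1.8, 89.3, 7.1]
ft_force: [-2.4, -0.4, 3.0]
width: 0.0457
```

```bash
python3 - <<'E'
from h import *
plan([.605,-.061,.0911],5.4)
E
```

```text
t 8.35 tcp [ 0.6049 -0.0615  0.091 ] zang 5.37 j6 -16.7 tilt x [ 0.0118  0.0015 -0.9999]
delta cm [-0.01  0.05  0.01] turn -0.03 F [-2.42 -0.45  3.03] w 0.0457
```

Emit:
play_rows --pt "0 0 0 0" --pt "0 0 0 0" --pt "0 0 0 0" --pt "0 0 0 0" --pt "0 0 0 0" --pt "0 0 0 0" --jaw 7

```text
time_s: 8.85
tool_pos: [0.605, -0.0615, 0.0908]
eef_rot: [2.2, 89.3, 7.5]
ft_force: [-0.1, 0.5, 0.0]
width: 0.0699
```

Emit:
play_rows --pt "-1 0 0 0" --pt "-3 0 0 0" --pt "-6 0 0 0" --pt "-10 0 0 0" --pt "-14 0 0 0" --pt "-18 -1 0 0" --pt "-21 -5 -3 0" --pt "-23 -9 -7 0" --pt "-23 -11 -10 0" --pt "-23 -11 -13 0" --pt "-23 -11 -15 0" --pt "-23 -11 -15 0" --pt "-23 -11 -15 0" --pt "-23 -11 -15 0"

```text
time_s: 10.02
tool_pos: [0.4637, -0.1853, 0.3196]
eef_rot: [-0.1, 89.2, 5.3]
ft_force: [1.2, -0.1, -0.5]
width: 0.0698
```

```bash
python3 - <<'E'
from fit import *
img,K,C=save('wrist','pics/w7.png')
plan([.605,-.061,.0911],5.4)
for s,n in((1,'pics/w7b.png'),): crop(img,320,0,560,230,2.6,n)
E
```

```text
t 10.07 tcp [ 0.464  -0.1851  0.3191] zang 5.42 j6 -33.8 tilt x [ 0.0125  0.0016 -0.9999]
delta cm [23.   11.02 14.92] turn 0.02 F [ 0.29 -0.1   1.02] w 0.0696
```

View pics/w7.png

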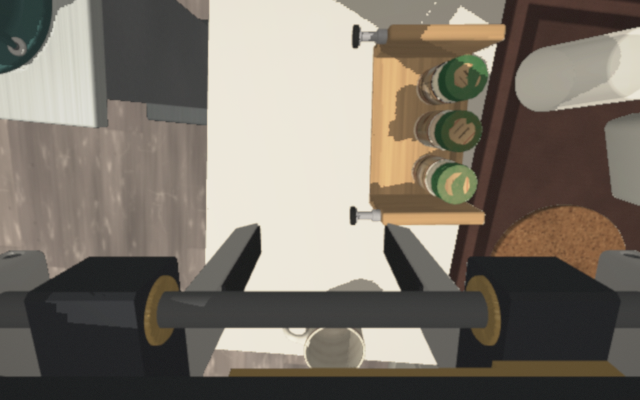

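View pics/w7b.png

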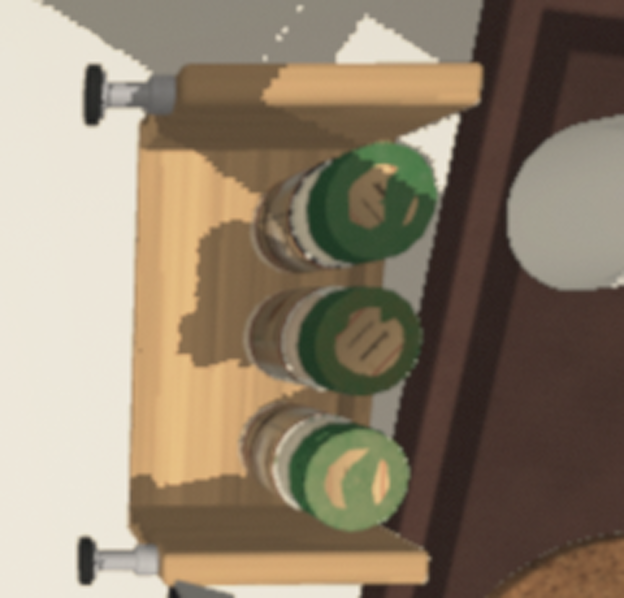

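The jar stands upright in the left place, with caps at about (463,75), (462,131) and (456,184). Both buffers are visible at (356,36) and (353,215). I'll refine the rack fit from this view.

```bash
python3 - <<'E'
from fit import *
img,K,C=load('pics/w7.png')
P=[(-60,108,108),(60,108,108),(60,92,108),(-60,-108,108),(60,-92,108),(60,-108,108),(-60,-92,108),(-96,100,90),(-96,-100,90),(-60,92,10)]
z=[(182,66),(482,63),(480,103),(162,583),(428,551),(427,583),(158,550),(88,95),(81,561),(142,150)]
uv=np.array(z)/2.6+[320,0]-.3
p,r=fit(K,C,P,uv); print('wrist',p[:2],np.degrees(p[2]));print(r.round(1))
print(w(p,[(20,58,10),(-96,0,90)]).round(4)); np.save('rack.npy',p)
for a in(-97,-94): print(toz(K,C,uv[7],.09),toz(K,C,uv[8],.09))
big=cv2.resize(img,None,fx=4,fy=4,interpolation=cv2.INTER_CUBIC)
ang=np.linspace(0,2*np.pi,60)
def poly(P,c):
    u=(proj(K,C,w(p,P))*4+1.5).astype(int); cv2.polylines(big,[u.reshape(-1,1,2)],True,c,1)
for s in(1,-1): poly([(-60,s*92,108),(60,s*92,108),(60,s*108,108),(-60,s*108,108)],(0,0,255)); poly(np.c_[np.full(60,-96),s*100+12*np.cos(ang),90+12*np.sin(ang)],(255,0,0))
for y in(58,0,-58): poly(np.c_[20+22.5*np.cos(ang),y+22.5*np.sin(ang),np.full(60,116)],(0,255,255))
cv2.imwrite('pics/w7o.png',cv2.resize(big[40:940,1360:2040],None,fx=.66,fy=.66))
E
```

```text
wrist [ 0.59051356 -0.12011737] 5.556686847382068
[[-0.3 -2.2]
 [ 1.6 -1.1]
 [ 0.5  0.5]
 [-0.4  1.9]
 [ 1.1  0.2]
 [ 0.   1. ]
 [ 1.6  1.3]
 [-1.4 -0.4]
 [-1.5 -0.3]
 [-1.2 -0. ]]
[[ 0.6048 -0.0605  0.01  ]
 [ 0.495  -0.1294  0.09  ]]
[ 0.48686953 -0.03011957  0.09      ] [ 0.50653145 -0.2292082   0.09      ]
[ 0.48686953 -0.03011957  0.09      ] [ 0.50653145 -0.2292082   0.09      ]
```

View pics/w7o.png

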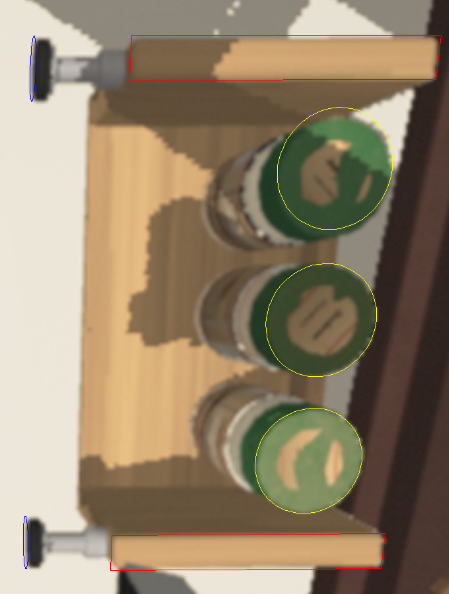

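```bash
python3 - <<'E'
from fit import *
img,K,C=load('pics/w7.png'); p=np.load('rack.npy')
s=8;x0,y0,x1,y1=410,45,500,110
big=cv2.resize(img[y0:y1,x0:x1],None,fx=s,fy=s,interpolation=cv2.INTER_CUBIC)
ang=np.linspace(0,2*np.pi,60)
for (x,y),c in (((20,58),(0,255,255)),((20,55),(255,0,255))):
    u=((proj(K,C,w(p,np.c_[x+22.5*np.cos(ang),y+22.5*np.sin(ang),np.full(60,116)]))-[x0,y0]+.5)*s).astype(int); cv2.polylines(big,[u.reshape(-1,1,2)],True,c,1)
    u=((proj(K,C,w(p,np.c_[x+23*np.cos(ang),y+23*np.sin(ang),np.full(60,10)]))-[x0,y0]+.5)*s).astype(int); cv2.polylines(big,[u.reshape(-1,1,2)],True,c,1)
cv2.imwrite('pics/w7c.png',big)
E
```

View pics/w7c.png

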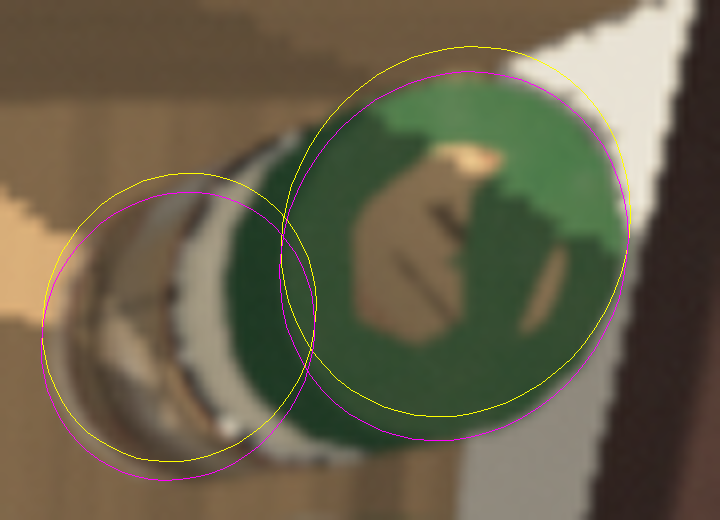

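```bash
python3 - <<'E'
from fit import *
plan([.50,.22,.30],4)
E
```

```text
t 10.07 tcp [ 0.464  -0.1851  0.3191] zang 5.42 j6 -33.8 tilt x [ 0.0125  0.0016 -0.9999]
delta cm [ 2.02 39.99  7.38] turn 1.42 F [ 0.29 -0.1   1.02] w 0.0696
```

Emit:
play_rows --pt "0 4 0 0" --pt "0 8 0 0" --pt "0 12 1 0" --pt "0 16 2 0" --pt "0 20 4 0" --pt "0 24 6 0" --pt "0 28 7.5 0" --pt "0 32 7.5 0" --pt "1 36 7.5 0" --pt "2 39 7.5 0" --pt "2 40 7.5 0" --pt "2 40 7.5 0" --pt "2 40 7.5 0" --pt "2 40 7.5 0" --jaw 9.4

```text
time_s: 11.23
tool_pos: [0.5017, 0.2195, 0.3007]
eef_rot: [-1.1, 89.2, 4.3]
ft_force: [0.7, -0.7, -0.2]
width: 0.0941
```

```bash
python3 - <<'E'
from fit import *
plan([.50,.22,.30],4)
img,K,C=save('wrist','pics/w8.png')
E
```

```text
t 11.23 tcp [0.5017 0.2195 0.3007] zang 5.38 j6 12.4 tilt x [ 0.0133  0.001  -0.9999]
delta cm [ 0.07  0.07 -0.17] turn 1.38 F [ 0.74 -0.73 -0.23] w 0.0941
```

View pics/w8.png

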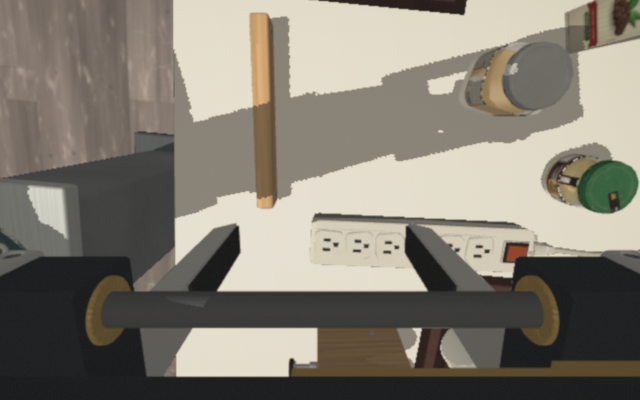

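The rail is fully visible, from (260,14) to (266,207). I'll zoom and fit it.

```bash
python3 - <<'E'
from fit import *
img,K,C=load('pics/w8.png')
a=cv2.resize(img[5:45,240:290],None,fx=8,fy=8,interpolation=cv2.INTER_CUBIC);b=cv2.resize(img[180:220,240:290],None,fx=8,fy=8,interpolation=cv2.INTER_CUBIC)
cv2.imwrite('pics/w8a.png',np.hstack([a,b]))
E
```

```text
(no output)
```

View pics/w8a.png

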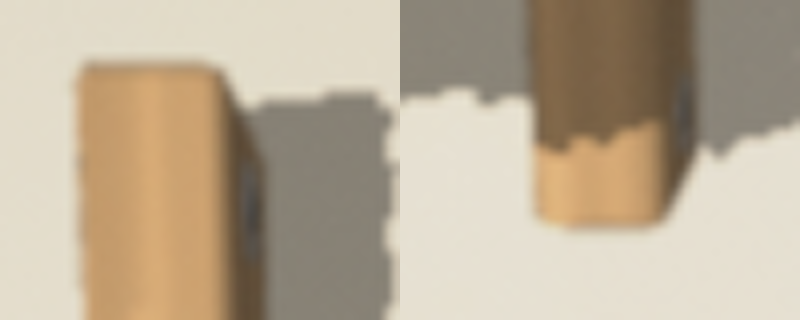

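```bash
python3 - <<'E'
from fit import *
img,K,C=load('pics/w8.png')
uv=[(249.4,13),(267.2,13),(256.6,207.8),(272.6,207.8)]
Q=[toz(K,C,u,.044) for u in uv]; print(np.round(Q,4))
P=[(-11,115,44),(11,115,44),(-11,-115,44),(11,-115,44)]
p,r=fit(K,C,P,uv,(.43,.28,.05)); print(p[:2],np.degrees(p[2]));print(r.round(1)); np.save('rail.npy',p)
d=np.load('pics/top1.npz'); 
z=[(85,583),(494,538),(90,613),(500,570)]
uv=np.array(z)/5+[150,150]
P=[(11,115,44),(11,-115,44),(-11,115,44),(-11,-115,44)]
q,r=fit(d['K'],d['C'],P,uv,(.43,.28,.05)); print('top',q[:2],np.degrees(q[2])); print(r.round(1))
E
```

```text
[[0.4073 0.3936 0.044 ]
 [0.4273 0.3956 0.044 ]
 [0.4263 0.1673 0.044 ]
 [0.4467 0.1692 0.044 ]]
[0.42696248 0.28087187] 4.8315540207748615
[[-0.9 -1. ]
 [ 0.9 -0.7]
 [-0.6  1.4]
 [ 0.6  1.5]]
top [0.42801079 0.27831954] 5.254577045193419
[[ 0.5 -0.9]
 [ 0.  -0.8]
 [-0.   1. ]
 [-0.5  0.7]]
```

```bash
python3 - <<'E'
from fit import *
plan([.4265,.280,.03],5.0)
E
```

```text
t 11.28 tcp [0.5018 0.2191 0.3009] zang 5.33 j6 12.4 tilt x [ 0.0137  0.0014 -0.9999]
delta cm [27.    6.76 -7.3 ] turn 0.33 F [ 0.38 -0.04 -0.5 ] w 0.0939
```

Emit:
play_rows --pt "2 2 -2 0.3" --pt "4 4 -4 0.3" --pt "7 6.8 -7 0.3" --pt "10 6.8 -7.3 0.3" --pt "13 6.8 -7.3 0.3" --pt "15 6.8 -7.3 0.3" --pt "16.5 6.8 -7.3 0.3" --pt "17 6.8 -7.3 0.3" --pt "17 6.8 -7.3 0.3" --pt "17 6.8 -7.3 0.3"

```text
time_s: 12.12
tool_pos: [0.4262, 0.2797, 0.1312]
eef_rot: [2.7, 89.1, 7.6]
ft_force: [0.4, -0.1, 0.9]
width: 0.0938
```

```bash
python3 - <<'E'
from fit import *
plan([.4265,.280,.03],5.0)
img,K,C=save('wrist','pics/w9.png')
E
```

```text
t 12.12 tcp [0.4262 0.2797 0.1312] zang 4.92 j6 22.2 tilt x [ 0.0154  0.0021 -0.9999]
delta cm [10.12  0.02 -0.12] turn -0.08 F [ 0.44 -0.12  0.88] w 0.0938
```

View pics/w9.png

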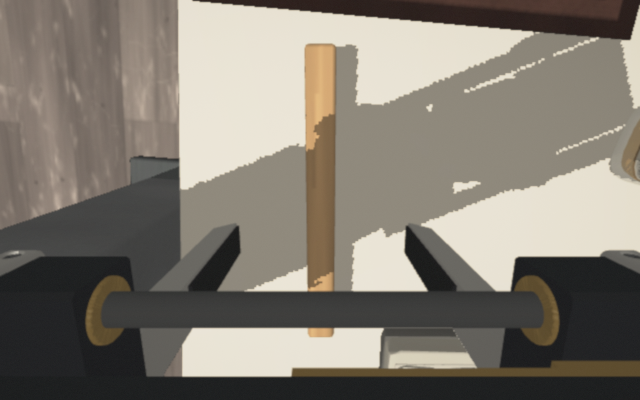

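```bash
python3 - <<'E'
from fit import *
img,K,C=load('pics/w9.png')
a=toz(K,C,(319.5,44.5),.044);b=toz(K,C,(320.5,335.5),.044); print(a,b,np.linalg.norm(a-b),(a+b)/2, np.degrees(np.arctan2(-(a-b)[0],(a-b)[1])))
crop(img,290,30,350,80,6,'pics/w9a.png');crop(img,290,310,350,350,6,'pics/w9b.png')
cv2.imwrite('pics/w9c.png',np.vstack([cv2.imread('pics/w9a.png'),cv2.imread('pics/w9b.png')]))
E
```

```text
[0.41651563 0.39440065 0.044     ] [0.43612586 0.16998486 0.044     ] 0.22527096579712658 [0.42632075 0.28219276 0.044     ] 4.994019823588042
```

View pics/w9c.png

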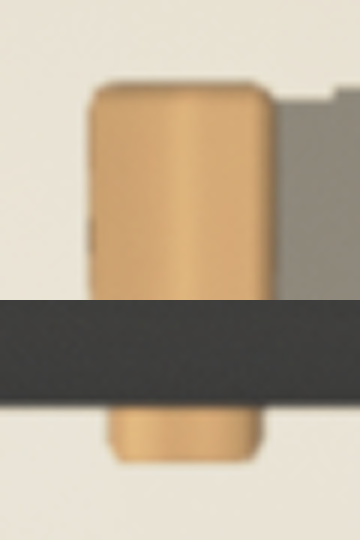

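Emit:
play_rows --pt "3 0.12 -0.1 0" --pt "6 0.12 -0.1 0" --pt "8 0.12 -0.12 0" --pt "9.3 0.12 -0.13 0" --pt "9.9 0.12 -0.13 0" --pt "10.1 0.12 -0.13 0" --pt "10.1 0.12 -0.13 0" --pt "10.1 0.12 -0.13 0"

```text
time_s: 12.83
tool_pos: [0.428, 0.282, 0.0325]
eef_rot: [7.2, 88.9, 12.1]
ft_force: [0.5, -0.5, 0.3]
width: 0.0939
```

```bash
python3 - <<'E'
from fit import *
plan([.4263,.281,.03],5.0)
E
```

```text
t 12.83 tcp [0.428  0.282  0.0325] zang 4.93 j6 22.4 tilt x [ 0.0194  0.0042 -0.9998]
delta cm [ 0.25 -0.08 -0.18] turn -0.07 F [ 0.46 -0.52  0.34] w 0.0939
```

Emit:
play_rows --pt "0.25 -0.1 -0.18 0" --pt "0.25 -0.1 -0.18 0" --pt "0.25 -0.1 -0.18 0" --pt "0.25 -0.1 -0.18 0" --pt "0.25 -0.1 -0.18 0" --pt "0.25 -0.1 -0.18 0" --pt "0.25 -0.1 -0.18 0" --pt "0.25 -0.1 -0.18 0" --pt "0.25 -0.1 -0.18 0" --pt "0.25 -0.1 -0.18 0" --pt "0.25 -0.1 -0.18 0" --jaw 1.5 --squeeze 45

```text
time_s: 13.75
tool_pos: [0.4263, 0.2808, 0.0299]
eef_rot: [7.0, 88.9, 11.9]
ft_force: [0.6, -0.1, 0.4]
width: 0.0242
```

```bash
python3 - <<'E'
from fit import *
plan([.4263,.281,.03],5.0)
print(manip.sense()['ft_torque'])
E
```

```text
t 13.75 tcp [0.4263 0.2808 0.0299] zang 4.93 j6 22.4 tilt x [ 0.0192  0.0041 -0.9998]
delta cm [-0.01  0.02  0.  ] turn -0.07 F [ 0.64 -0.11  0.4 ] w 0.0242
[-0.06712696  0.11074127  0.04348165]
```

```bash
python3 - <<'E'
from fit import *
img,K,C=load('pics/top1.png')
for u in ((460,232),(445,232),(447,252)): print(toz(K,C,u,.094).round(3))
s=manip.sense();print(s['width'])
p=np.load('rack.npy'); print(w(p,[(-96-11-35,0,98)]))
plan([.449,-.1335,.25],5.4)
E
```

```text
[ 0.508 -0.414  0.094]
[ 0.509 -0.374  0.094]
[ 0.455 -0.376  0.094]
0.02421357525399944
[[ 0.44918084 -0.13386731  0.098     ]]
t 13.75 tcp [0.4263 0.2808 0.0299] zang 4.93 j6 22.4 tilt x [ 0.0192  0.0041 -0.9998]
delta cm [-22.13 -41.42  -0.87] turn -0.47 F [ 0.64 -0.11  0.4 ] w 0.0242
```

Emit:
play_rows --pt "0 0 0 0" --pt "0 0 0 0" --pt "0 0 0 0" --pt "-1 0 0 0" --pt "-3 0 0 0" --pt "-6 0 0 0" --pt "-9 0 -1 0" --pt "-12 0 -2 0" --pt "-15 -1 -3 0" --pt "-17 -2 -4 0" --pt "-17 -2 -4 0" --pt "-17 -2 -4 0"

```text
time_s: 14.75
tool_pos: [0.3855, 0.257, 0.2007]
eef_rot: [10.1, 88.6, 15.0]
ft_force: [0.6, 0.3, -0.8]
width: 0.0219
```

```bash
python3 - <<'E'
from fit import *
plan([.43,-.1335,.20],5.4)
img,K,C=save('wrist','pics/w10.png')
img,K,C=save('side','pics/s10.png'); crop(img,200,90,360,210,5,'pics/s10a.png')
E
```

```text
t 14.75 tcp [0.3855 0.257  0.2007] zang 4.9 j6 22.0 tilt x [ 0.0231  0.0062 -0.9997]
delta cm [ -0.07 -39.29   1.09] turn -0.5 F [ 0.59  0.35 -0.76] w 0.0219
```

View pics/w10.png

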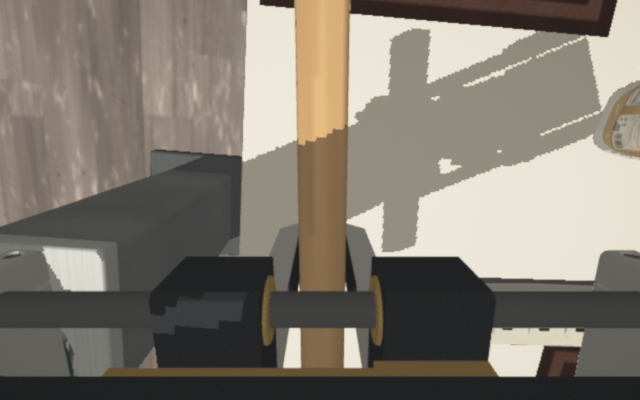

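View pics/s10a.png

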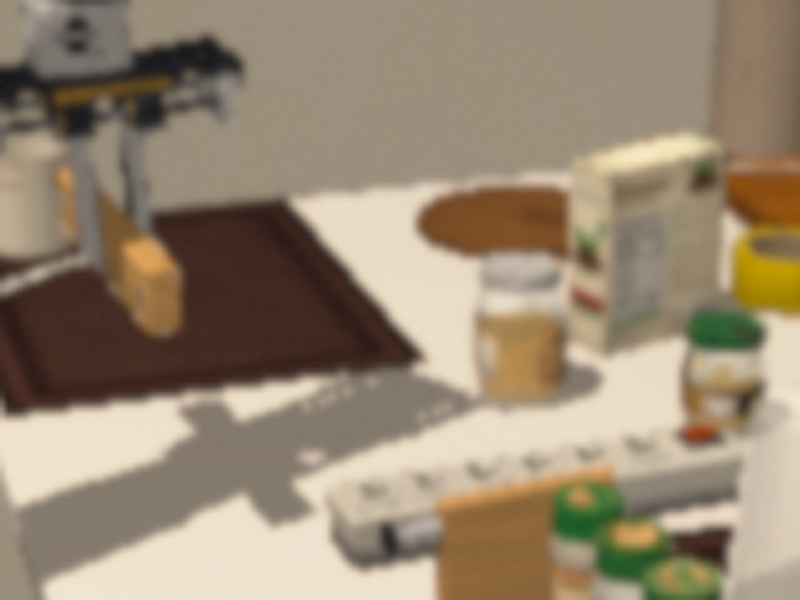

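Emit:
play_rows --pt "0 -2 0 0" --pt "0 -5 0 0" --pt "0 -9 0 -0.3" --pt "0 -13 0.5 -0.5" --pt "0 -17 1 -0.5" --pt "0 -21 1 -0.5" --pt "0 -25 1 -0.5" --pt "0 -29 1 -0.5" --pt "0 -33 1 -0.5" --pt "0 -36 1 -0.5" --pt "0 -38 1 -0.5" --pt "0 -39.3 1.1 -0.5" --pt "0 -39.3 1.1 -0.5" --pt "0 -39.3 1.1 -0.5" --pt "0 -39.3 1.1 -0.5" --pt "0 -39.3 1.1 -0.5" --pt "0 -39.3 1.1 -0.5"

```text
time_s: 16.27
tool_pos: [0.4293, -0.1327, 0.197]
eef_rot: [6.1, 89.0, 11.6]
ft_force: [0.1, -0.0, -1.4]
width: 0.0218
```

```bash
python3 - <<'E'
from fit import *
plan([.439,-.1335,.098],5.4)
img,K,C=save('wrist','pics/w11.png')
E
```

```text
t 16.27 tcp [ 0.4293 -0.1327  0.197 ] zang 5.55 j6 -30.4 tilt x [ 0.0174  0.0036 -0.9998]
delta cm [ 9.92 -0.19  0.78] turn 0.15 F [ 0.09 -0.   -1.39] w 0.0218
```

View pics/w11.png

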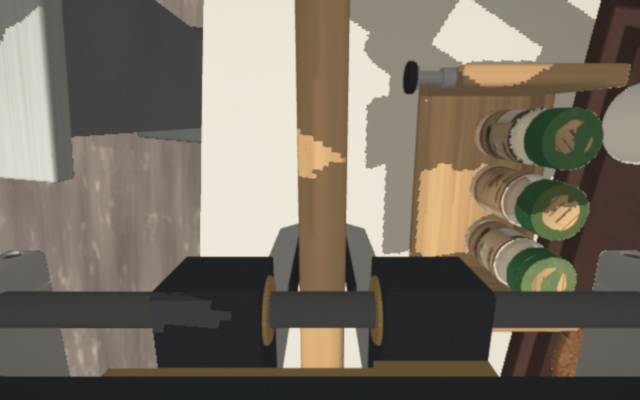

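Emit:
play_rows --pt "1 -0.1 0 0" --pt "3 -0.1 0.3 0" --pt "5 -0.1 0.5 0" --pt "7 -0.1 0.7 0" --pt "8.5 -0.1 0.8 0" --pt "9.5 -0.1 0.8 0" --pt "9.9 -0.1 0.8 0" --pt "9.9 -0.1 0.8 0" --pt "9.9 -0.1 0.8 0" --pt "9.9 -0.1 0.8 0" --pt "9.9 -0.1 0.8 0" --pt "9.9 -0.1 0.8 0"

```text
time_s: 17.32
tool_pos: [0.4397, -0.133, 0.0993]
eef_rot: [1.9, 88.9, 7.4]
ft_force: [-0.1, 0.0, -1.6]
width: 0.0219
```

```bash
python3 - <<'E'
from fit import *
plan([.439,-.1335,.098],5.4)
img,K,C=save('wrist','pics/w12.png')
img,K,C=save('top','pics/t12.png'); crop(img,280,160,430,280,5,'pics/t12a.png')
img,K,C=save('side','pics/s12.png'); crop(img,220,120,380,270,4,'pics/s12a.png')
E
```

```text
t 17.32 tcp [ 0.4397 -0.133   0.0993] zang 5.54 j6 -30.0 tilt x [ 0.0194  0.0025 -0.9998]
delta cm [ 0.13 -0.04 -0.08] turn 0.14 F [-0.12  0.02 -1.59] w 0.0219
```

View pics/t12a.png

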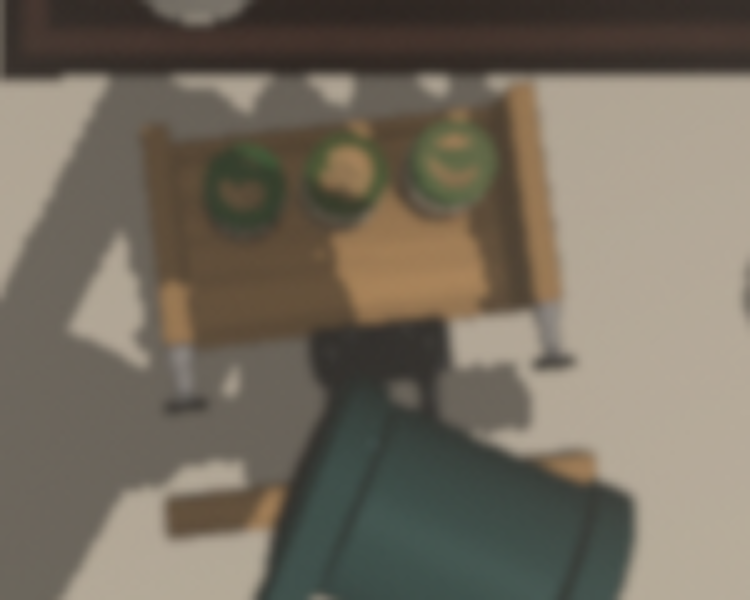

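View pics/s12a.png

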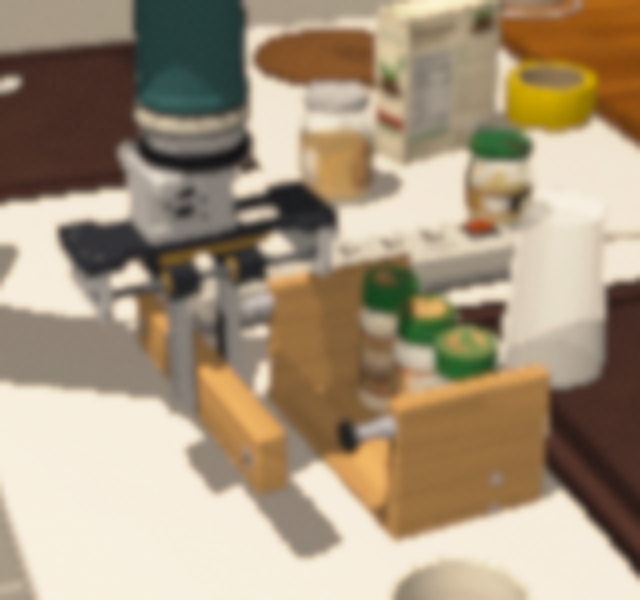

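View pics/w12.png

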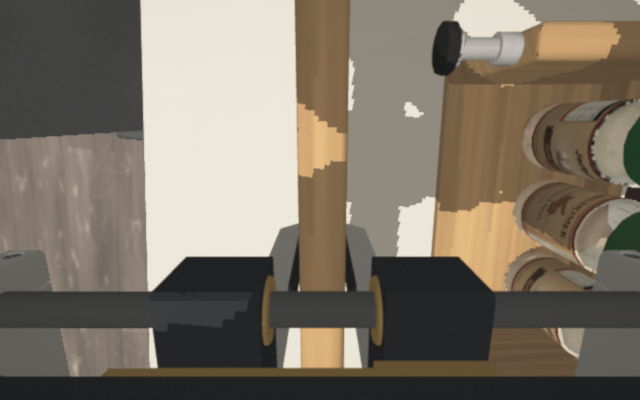

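```bash
python3 - <<'E'
from fit import *
img,K,C=load('pics/t12.png')
def T(u,z): return toz(K,C,np.array(u)/5+[280,160]-.4,z)
L,Rr=T((166,517),.112),T((594,465),.112); bl,br=T((186,408),.09),T((555,364),.09)
print(L,Rr,np.linalg.norm(L-Rr),(L+Rr)/2, np.degrees(np.arctan2(-(L-Rr)[0],(L-Rr)[1])))
print(bl,br,np.linalg.norm(bl-br),(bl+br)/2,np.degrees(np.arctan2(-(bl-br)[0],(bl-br)[1])))
a=np.radians(5.4); yax=np.array([-np.sin(a),np.cos(a),0]); print('rail mid minus buf mid along rack y',((L+Rr)/2-(bl+br)/2)@yax)
# side cam: rail right end and heights
img,K,C=load('pics/s12.png')
for m in [np.array([.4397,-.133,0])]:
  for z in(.068,.09,.112):
    print(z,(proj(K,C,[.4397-0.0096*0+.115*np.sin(a)*1-.011, -.133-.115*np.cos(a),z])-[220,120])*4,(proj(K,C,[.4397+.115*np.sin(a)+.011, -.133-.115*np.cos(a)+.001,z])-[220,120])*4)
p=np.load('rack.npy');print('buffer R',(proj(K,C,w(p,[(-96,-100,90),(-60,-108,108),(-60,-108,0)]))-[220,120])*4)
s=cv2.imread('pics/s12.png');crop(s,265,205,330,260,10,'pics/s12b.png')
E
```

```text
[ 0.43231333 -0.01734375  0.112     ] [ 0.45591955 -0.24329871  0.112     ] 0.2271847254890106 [ 0.44411644 -0.13032123  0.112     ] 5.964231747052905
[ 0.48952423 -0.02818266  0.09      ] [ 0.50998601 -0.22823489  0.09      ] 0.2010959515826338 [ 0.49975512 -0.12820877  0.09      ] 5.840028953666252
rail mid minus buf mid along rack y 0.003132981633844514
0.068 [255.05437157 502.08238253] [287.05745192 494.94726604]
0.09 [254.70520396 473.1164489 ] [287.01266473 466.13279908]
0.112 [254.3493383  443.59486491] [286.96702494 436.76980119]
buffer R [[340.59768561 440.82715065]
 [395.509147   411.18346114]
 [391.03678839 546.59603775]]
```

View pics/s12b.png

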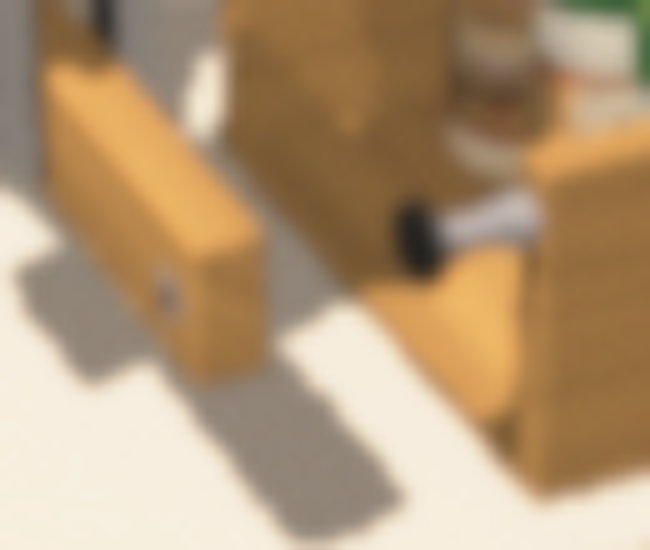

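Top view: the rail ends are at crop (166,517) and (594,465), the buffers at (186,408) and (555,364). That suggests the rail may sit ~3 mm towards +y, so I'll check with sub-pixel profiles.

```bash
python3 - <<'E'
from fit import *
from scipy.ndimage import map_coordinates
img,K,C=load('pics/t12.png'); g=img.astype(float)
a=np.radians(5.5); X=np.array([np.cos(a),np.sin(a),0]); Y=np.array([-np.sin(a),np.cos(a),0])
def prof(o,ylist,xl,z,ch):
    out=[]
    for y in ylist:
        v=[]
        for x in xl:
            u=proj(K,C,o+X*x+Y*y+[0,0,z]); v.append(map_coordinates(g[:,:,ch],[[u[1]],[u[0]]],order=1)[0])
        out.append(np.mean(v))
    return np.array(out)
def edge(ys,v):
    d=np.gradient(v,ys); i=np.argmax(abs(d)); s=slice(max(i-3,0),i+4); return ys[i], (abs(d[s])*ys[s]).sum()/abs(d[s]).sum()
B=np.array([.4975,-.1285,0])  # buf mid guess (z=.09 plane) 
o=B-X*.056
for s in(1,-1):
    ys=s*np.arange(.095,.135,.001)
    for ch in(0,2):
        v=prof(o,ys,[-.006,-.002,.002,.006],.112,ch); print('rail end',s,ch,edge(ys,v))
# across rail, find x position
for y in(.10,-.105):
    xs=np.arange(-.03,.03,.001); v=np.array([prof(o,[y],[x],.112,0)[0] for x in xs]); d=np.gradient(v); print('rail x edges',y,xs[np.argsort(-abs(d))[:6]])
    print(v.round(0).astype(int))
# panels outer edges at z=.108, rack x -40..20 => from buf mid +56..+116
for s in(1,-1):
    ys=s*np.arange(.080,.125,.001)
    v=prof(B,ys,[.05,.06,.07],.108,0); print('panel',s,v.round(0).astype(int))
# buffers at z=.09
for s in(1,-1):
    ys=s*np.arange(.075,.125,.001)
    v=prof(B,ys,[-.001,.002,.005],.09,1); print('buf',s,v.round(0).astype(int), ((v.max()-v)**2*ys).sum()/((v.max()-v)**2).sum())
E
```

```text
rail end 1 0 (np.float64(0.11800000000000002), np.float64(0.11778730528402767))
rail end 1 2 (np.float64(0.11800000000000002), np.float64(0.11789793873849859))
rail end -1 0 (np.float64(-0.11100000000000002), np.float64(-0.11116803345891976))
rail end -1 2 (np.float64(-0.11200000000000002), np.float64(-0.11223728444341041))
rail x edges 0.1 [-0.009  0.012 -0.01   0.011  0.013 -0.008]
[151 151 152 152 152 152 152 152 151 151 151 151 151 150 150 147 144 140
 131 122 111  98  85  76  68  63  61  60  60  60  60  60  60  60  60  60
  61  62  65  71  77  88 100 113 123 133 140 144 148 149 150 150 147 145
 141 135 129 120 112 104]
rail x edges -0.105 [0.012 0.013 0.014 0.011 0.015 0.01 ]
[ 62  62  61  60  59  59  58  58  57  57  57  57  57  57  57  57  57  57
  57  57  57  58  59  61  65  68  72  77  81  84  86  88  88  89  88  87
  87  88  89  92  98 103 112 121 130 137 143 147 149 151 151 152 152 152
 153 152 152 152 152 152]
panel 1 [ 59  59  59  59  59  59  59  59  59  60  61  62  63  66  68  70  73  75
  76  77  78  78  78  78  77  77  77  78  80  82  84  86  88  91  94  98
 103 110 118 125 132 138 142 145 147]
panel -1 [ 54  53  53  53  53  53  54  55  56  59  62  66  70  74  77  80  82  84
  84  85  85  86  89  92  97 103 112 120 128 135 141 145 147 149 150 150
 150 150 150 151 151 151 151 151 151]
buf 1 [108 108 107 107 105 104 102 101 100  98  97  95  93  90  86  83  80  77
  76  75  75  75  75  76  77  77  77  77  77  76  76  75  76  76  78  80
  82  86  89  92  94  97  98  99 100 100 100 100 100 101] 0.10076884914422272
buf -1 [112 116 120 127 134 141 147 153 156 157 157 153 148 142 135 128 122 117
 112 110 109 108 107 107 107 107 107 108 110 112 115 118 121 126 131 136
 142 149 154 158 163 165 167 168 168 169 169 169 169 169] -0.09559598258744664
```

The sub-pixel result is that the rail centre sits ≈2 mm to +y of the rack centre, and yaw agrees within about 0.3°. I'll shift 2 mm and approach to just before contact.

```bash
python3 - <<'E'
from fit import *
a=np.radians(5.55);X=np.array([np.cos(a),np.sin(a),0]);Y=np.array([-np.sin(a),np.cos(a),0])
t=manip.sense()['tool_pos']
q=t+X*.040-Y*.002; q[2]=.098
plan(q,5.55); print(manip.sense()['ft_force'],manip.sense()['ft_torque'])
E
```

```text
t 17.47 tcp [ 0.4394 -0.1329  0.0988] zang 5.54 j6 -30.0 tilt x [ 0.0184  0.003  -0.9998]
delta cm [ 0.15 -0.2   4.  ] turn -0.01 F [ 0.77  0.45 -1.39] w 0.0215
[ 0.76625006  0.45161063 -1.38633445] [-0.07401348  0.05250096 -0.01864236]
```

Emit:
play_rows --pt "0.1 -0.2 0.5 0" --pt "0.15 -0.2 1.3 0" --pt "0.15 -0.2 2.2 0" --pt "0.15 -0.2 3.0 0" --pt "0.15 -0.2 3.6 0" --pt "0.15 -0.2 3.9 0" --pt "0.15 -0.2 4.0 0" --pt "0.15 -0.2 4.0 0" --pt "0.15 -0.2 4.0 0" --pt "0.15 -0.2 4.0 0" --pt "0.15 -0.2 4.0 0" --pt "0.15 -0.2 4.0 0"

```text
time_s: 18.47
tool_pos: [0.4792, -0.131, 0.0981]
eef_rot: [3.6, 88.9, 9.1]
ft_force: [0.7, -0.3, -0.6]
width: 0.0219
```

```bash
python3 - <<'E'
from fit import *
a=np.radians(5.55);X=np.array([np.cos(a),np.sin(a),0]);Y=np.array([-np.sin(a),np.cos(a),0])
s=manip.sense();print(s['ft_force'],s['ft_torque'],s['ft_force']@X)
img,K,C=save('wrist','pics/w13.png')
img,K,C=save('top','pics/t13.png'); crop(img,290,190,430,270,5.5,'pics/t13a.png')
img,K,C=save('side','pics/s13.png'); crop(img,265,185,345,260,8,'pics/s13a.png')
t=manip.sense()['tool_pos'];q=t+X*.0;q[2]=.098
plan(q,5.55)
E
```

```text
[ 0.73975467 -0.30424704 -0.58647828] [-0.06339805  0.07335213 -0.03318708] 0.7068617754274372
t 18.62 tcp [ 0.4793 -0.131   0.0981] zang 5.53 j6 -27.8 tilt x [ 0.0185  0.0029 -0.9998]
delta cm [ 0.01 -0.   -0.  ] turn -0.02 F [ 0.01 -0.51 -0.71] w 0.0214
```

View pics/t13a.png

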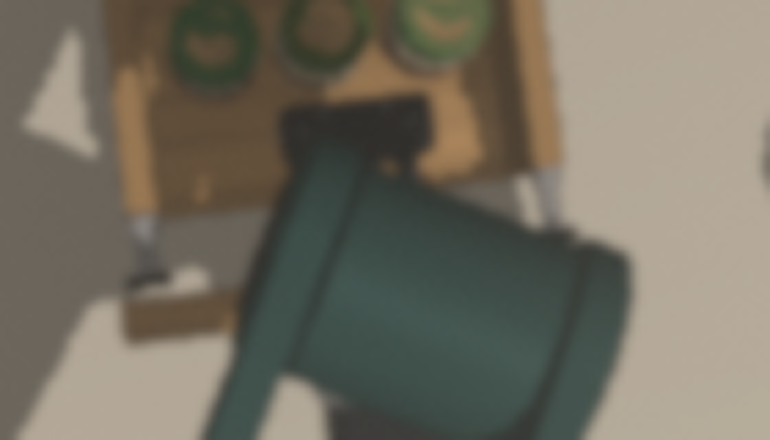

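View pics/s13a.png

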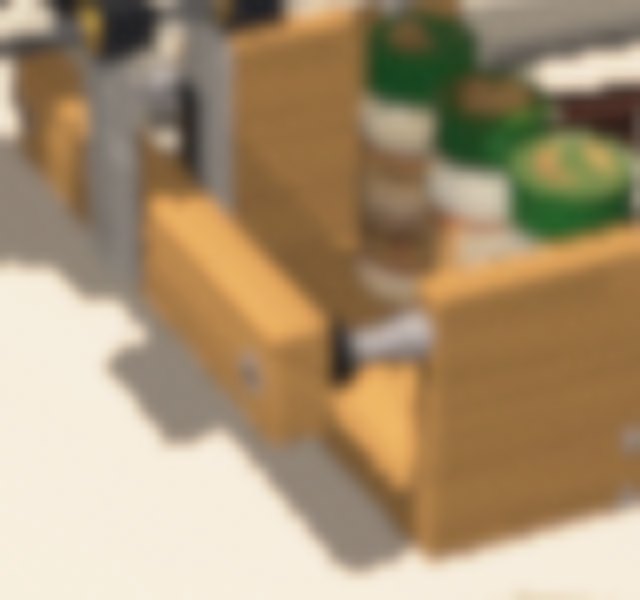

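View pics/w13.png

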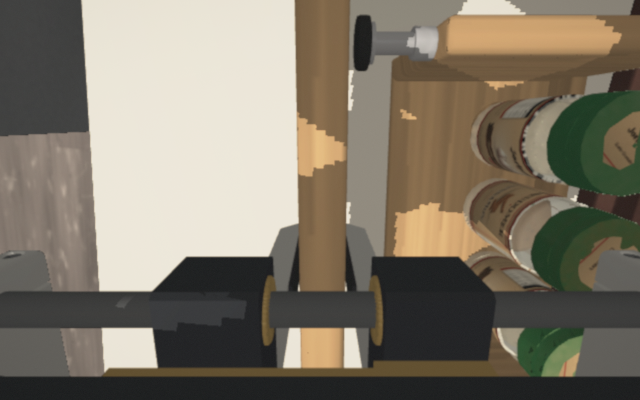

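Just before contact: the wrist view shows the left buffer face (col 355) a few mm ahead of the rail (col 347). The rail and buffer heights agree in the side view.

Emit:
play_rows --pt "0.0 0 0.2 0" --pt "0.01 0 0.4 0" --pt "0.01 0 0.6 0" --pt "0.02 0 0.8 0" --pt "0.02 0 1.0 0" --pt "0.02 0 1.0 0" --pt "0.02 0 1.0 0" --pt "0.02 0 1.0 0" --pt "0.02 0 1.0 0" --pt "0.02 0 1.0 0"

```text
time_s: 19.45
tool_pos: [0.4888, -0.1301, 0.0979]
eef_rot: [3.8, 89.0, 9.3]
ft_force: [-5.4, -0.9, 0.8]
width: 0.0218
```

```bash
cat > f.py <<'E'
from fit import *
a=np.radians(5.55);X=np.array([np.cos(a),np.sin(a),0])
F=[];T=[]
for i in range(6):
    eyes.grab_frame('wrist'); s=manip.sense(); F.append(s['ft_force']);T.append(s['ft_torque'])
F=np.mean(F,0);T=np.mean(T,0); print('F',F.round(2),'along X',(F@X).round(2),'T',T.round(3))
t=s['tool_pos'];print('X pos',t@X); plan([*t[:2],.098],5.55)
E
python3 f.py
```

```text
F [-5.07 -1.34  0.9 ] along X -5.18 T [-0.208  1.022  0.056]
X pos 0.4739433575077764
t 19.75 tcp [ 0.4888 -0.1301  0.0979] zang 5.52 j6 -27.3 tilt x [ 0.0176  0.0029 -0.9998]
delta cm [-0.01  0.    0.  ] turn -0.03 F [-5.32 -1.91  0.69] w 0.0215
```

Emit:
play_rows --pt "0 0 0.15 0" --pt "0 0 0.3 0" --pt "0 0 0.46 0" --pt "0 0 0.46 0" --pt "0 0 0.46 0" --pt "0 0 0.46 0" --pt "0 0 0.46 0" --pt "0 0 0.46 0" --pt "0 0 0.46 0"

```text
time_s: 20.5
tool_pos: [0.4919, -0.1298, 0.0979]
eef_rot: [5.3, 89.2, 10.8]
ft_force: [-8.0, -1.0, 3.2]
width: 0.0218
```

```bash
python3 f.py; python3 - <<'E'
from fit import *
img,K,C=save('wrist','pics/w14.png'); crop(img,280,0,480,130,4,'pics/w14a.png')
img,K,C=save('top','pics/t14.png'); crop(img,290,180,430,260,5.5,'pics/t14a.png')
img,K,C=save('side','pics/s14.png'); crop(img,265,185,345,260,8,'pics/s14a.png')
E
```

```text
F [-7.83 -1.06  3.27] along X -7.9 T [-0.254  1.557  0.025]
X pos 0.47710520880677915
t 20.8 tcp [ 0.492  -0.1298  0.0979] zang 5.52 j6 -27.0 tilt x [ 0.0142  0.0027 -0.9999]
delta cm [-0.01  0.    0.  ] turn -0.03 F [-8.59 -1.44  3.71] w 0.0218
```

View pics/t14a.png

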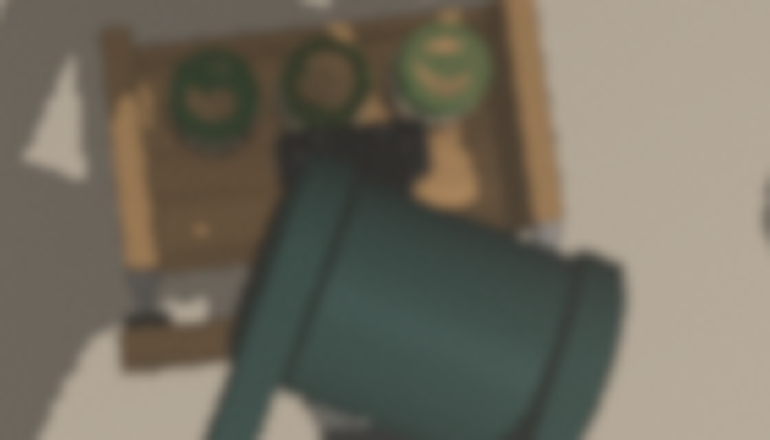

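View pics/s14a.png

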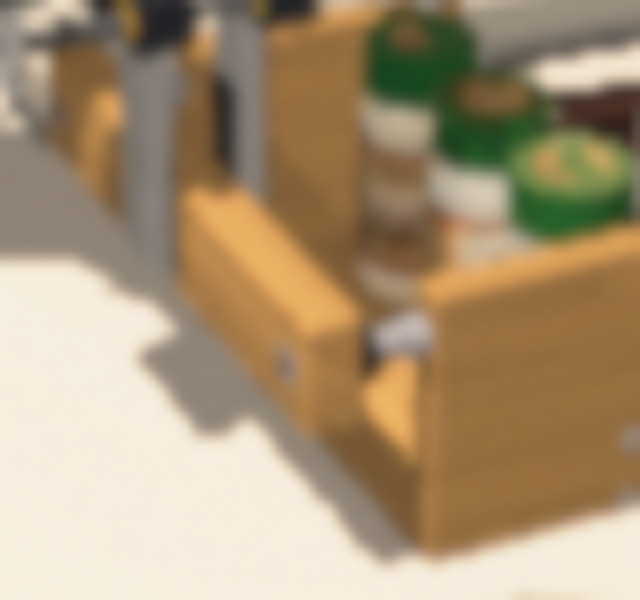

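View pics/w14a.png

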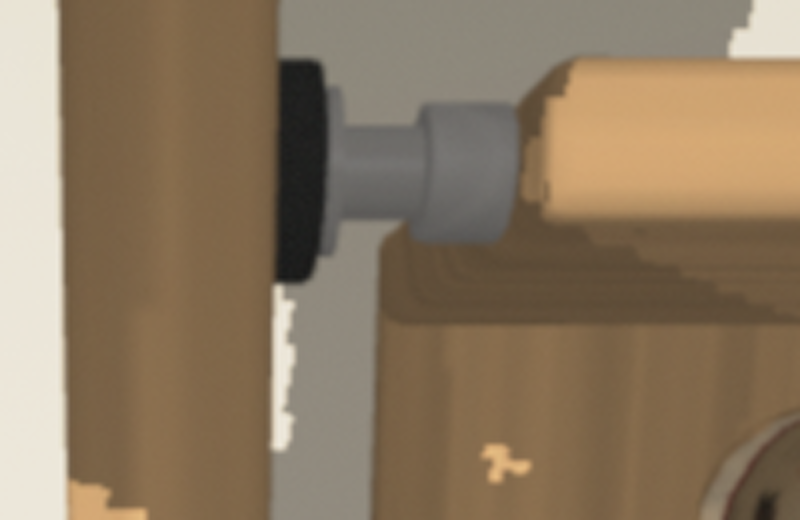

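The force is 8 N and the rail sits flat on the left buffer with its tilt shrinking. A final small push remains.

Emit:
play_rows --pt "-0.02 0 0.15 0" --pt "-0.04 0 0.3 0" --pt "-0.04 0 0.36 0" --pt "-0.04 0 0.36 0" --pt "-0.04 0 0.36 0" --pt "-0.04 0 0.36 0" --pt "-0.04 0 0.36 0" --pt "-0.04 0 0.36 0" --pt "-0.04 0 0.36 0"

```text
time_s: 21.7
tool_pos: [0.4934, -0.1297, 0.098]
eef_rot: [10.0, 89.5, 15.6]
ft_force: [-9.7, -1.4, 3.0]
width: 0.0218
```

```bash
python3 f.py
```

```text
F [-9.49 -1.42  3.35] along X -9.59 T [-0.36   1.843  0.064]
X pos 0.47853528688903607
t 22.0 tcp [ 0.4934 -0.1297  0.098 ] zang 5.51 j6 -26.9 tilt x [ 0.009   0.0024 -1.    ]
delta cm [-0.  0.  0.] turn -0.04 F [-9.62 -1.22  3.45] w 0.0216
```

Force is ≈9.6–9.9 N. A final image check of travel and centring follows.

```bash
python3 - <<'E'
from fit import *
from scipy.ndimage import map_coordinates
img,K,C=save('top','pics/t15.png'); g=img.astype(float)
a=np.radians(5.5); X=np.array([np.cos(a),np.sin(a),0]); Y=np.array([-np.sin(a),np.cos(a),0])
B=np.array([.4975,-.1285,0])
ys=np.arange(.095,.135,.001)
for dx in(-.006,-.003,0.,.003,.006):
    v=[]
    for y in ys:
        u=proj(K,C,B+X*dx+Y*y+[0,0,.112]); v.append(map_coordinates(g[:,:,2],[[u[1]],[u[0]]],order=1)[0])
    v=np.array(v); d=abs(np.gradient(v)); i=d.argmax(); s=slice(i-3,i+4); print(dx,(d[s]*ys[s]).sum()/d[s].sum())
img,K,C=save('wrist','pics/w15.png'); crop(img,280,0,480,130,4,'pics/w15a.png')
img,K,C=save('side','pics/s15.png'); crop(img,240,150,360,260,6.5,'pics/s15a.png')
p=np.load('rack.npy')
for tr in(8,10,12): print(tr,proj(K,C,w(p,[(-96+tr,-100,90)])))
E
```

```text
-0.006 0.11519487611680439
-0.003 0.11522852671042744
0.0 0.11529662992186451
0.003 0.11668437188217311
0.006 0.1142379022010482
8 [[307.87634725 229.53692297]]
10 [[308.55555524 229.37007668]]
12 [[309.23375833 229.20347725]]
```

View pics/w15a.png

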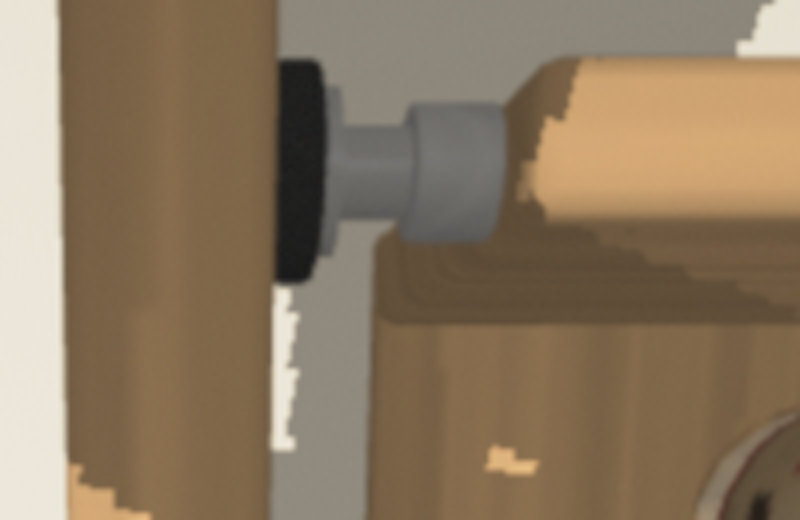

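View pics/s15a.png

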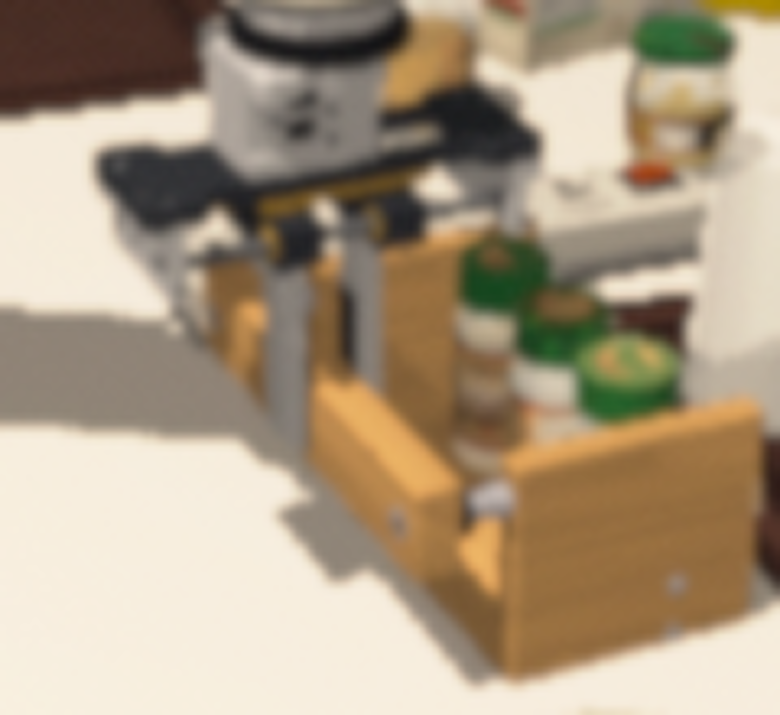

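The left buffer is pressed flat against the rail, with face at crop x≈277 and housing at ≈405. The rail's left end measures 115.2 mm from the reference (ideal 115 + ~1). The side view shows the rail level, the right buffer pressed, and all three jars upright.

```bash
python3 f.py; python3 -c "
from bench import sign_off; print(sign_off())"
```

```text
F [-9.39 -1.44  3.41] along X -9.49 T [-0.347  1.79   0.058]
X pos 0.47852835027128066
t 22.45 tcp [ 0.4934 -0.1297  0.0979] zang 5.51 j6 -26.9 tilt x [ 0.0089  0.0024 -1.    ]
delta cm [-0.01  0.    0.  ] turn -0.04 F [-9.72 -1.33  3.26] w 0.0217
the job is handed in; nothing more can be done
None
```

The stray jar is standing upright in the left place of the rack and has been let go. The rail is gripped and pressed against both buffers. I handed the job in at about 22.5 s, still holding and pressing.

**Jar:** It is in line with the other two front to back. The picture fit puts it about 3 mm towards the middle jar from the exact centre of its place, and I left it there.

**Rail, last readings:**

| Check | Result |
|---|---|
| Push | 9.5 N read (about 9.8 N allowing for the sensor's small offset), steady |
| Balance between buffers | about 5 N each; from the twist about the vertical I estimate a difference of at most about 1 N |
| Height of the rail's middle | about 90 mm, from the gripper pose |
| Square to the rack | gripper yaw 5.5°; rack yaw 5.6° from the wrist camera, 5.2° from the top camera |
| Pitch | gripper off vertical by about 0.5°, so the rail may be tipped up to about 0.6° |
| Centring | within about 1 mm, judged from the rail's left end |

**Not confirmed or not in agreement:**
- The cameras disagreed by 2–3 mm on the centring. I moved the rail 2 mm on the strength of the top view, which shows both rail and buffers in one picture.
- The arm hid the rail's right end from above during the press. The right buffer was only checked in the coarse side view, where it looks pressed.
- The sensor also shows about 3.4 N upward on the tool, probably friction on the rubber heads.

The other jars, mug, honey jar and glass were not touched.

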